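# Take the hot lid off the warming pot with the lid lifter

## Task

The warming pot's lid is hot, so nothing of the robot may touch it: take the orange-handled lid lifter from its leaning cradle, hook its two prongs under the lid's loop handle, lift the lid off and carry it smoothly, hanging level, without striking the bottle or the sherds. Set it down gently on the round cork rest, flat and with no edge hanging over, then unhook the lifter and put it back in its cradle as it stood. Leave the water bottle, the standing joined sherd and the flat sherd where they are.

Things in the scene. Friction and masses are not known exactly. Their poses are not given: they have to be found in the camera images.
- pot: Fixed white round electric warming pot, 142 mm across, 60 mm high, open at the top under the lid, bore 132 mm; black knob on one side. Origin: centre of its underside on the desk; z up.
- lid: Loose round steel lid, 144 mm across, about 0.3 kg; origin: centre of its underside, z up, y along the bar of its loop handle. Plate top is 13 mm above the origin. Below the rim (6 mm up) a 120 mm spigot sits 6 mm deep in the pot with 5 mm play: lift straight up before moving sideways. On the pot the origin is 54 mm above the desk. Hung by the bar it swings when jerked.
- lid_bar (a point): Middle of the level bar of the lid's loop handle, on the bar's axis, 60 mm above the lid's origin. 8 mm round bar along y of this frame, between uprights at y = +-40 mm (72 mm clear between them, 43 mm clear between bar and plate).
- rest: Fixed round lid rest: flat cork disc 184 mm across on a steel foot, 25 mm high. Origin: centre of its underside.
- rest_top (a point): Centre of the rest's flat cork top, 25 mm above the desk. With the lid lying on it the lid's origin is at this height.
- lifter: Loose lid lifter, 0.18 kg. Origin: mid-way between the valleys of its two prongs, on their bar axis (a bar seated there has its axis 8 mm above). z runs up to the grip, x the way the prongs point. Prongs, 8 mm round bar at y = +-16 mm: from (x -26, z 8) down to the valley (0, 0), up to the tip (20, 11). Shank behind at x = -26 mm up to z = 50 mm, then forward to the grip above the origin.
- lifter_grip (a point): Where to pinch the lifter: on the grip's centre line, 130 mm up its z from its origin, same axes. Orange flat grip from z = 70 to 165 mm of the lifter, 24 mm in x, 16 mm in y (pinch across y); the load hangs straight below it. It starts leaning in the cradle, z 0.61 rad (35 deg) from vertical. There, keep fingertips above z = 95 mm of the lifter, clear of the cradle's horns.
- cradle: Fixed aluminium cradle on a dark base 150 x 110 mm, up to 115 mm high. Origin on the desk. The lifter in it leans 0.61 rad from vertical, grip end toward the cradle's -x, prongs pointing to +x and upward, y along the cradle's y. It stands on a sloped floor between cheeks (92 mm clear), grip's back on a rubber pad between two horns (36 mm clear). It can leave straight up and go back straight down.
- cradle_hook (a point): Where the lifter's origin is when the lifter stands in the cradle: 45 mm along the cradle's x, 42 mm above the desk; frame parallel to the cradle's.
- cradle_grip (a point): Where the pinch place (lifter_grip) is when the lifter stands in the cradle: 29 mm along the cradle's -x, 149 mm above the desk; frame parallel to the cradle's.
- water_bottle: Loose clear bottle with pink cap, bystander, 85 mm across, 253 mm tall. Origin: centre of its underside.
- joined_sherd: Loose large joined bowl wall standing on its broken edge, bystander, 56 mm (its x) by 196 mm (its y), 185 mm tall. Origin: centre of its underside.
- loose_sherd: Loose sherd lying flat, bystander, 100 x 43 mm, 20 mm high. Origin: centre of its underside.

How it is judged:
By the outcome, as a careful person would: the job done as asked, in the order asked, and still so for the second after the job is handed in, with the robot touching nothing.
It also fails if it takes over 72 s, if anything falls off the work surface, if the arm or the gripper's body presses on something with over 40 N, if the wrist force passes 120 N, or if a joint passes its speed limit or range.

## Robot

A 6-joint arm with a two-finger parallel gripper is mounted at the origin on a cart in front of the work surface, level with it; the furniture and walls round the work are solid. World frame = base frame: x ahead of the robot, y to its left, z up, the work surface at z = 0. Lengths are in m, angles in rad, forces in N, time in s.
With the tool pointing down it reaches from about 0.325 to 1 m from the base axis. Payload 5.1 kg.
Tool frame: the origin (TCP) lies midway between the tips of the shut fingers; the grasp point (between the pads) lies 19 mm behind it; z points along the fingers, y is the line along which they close (so a half turn about z gives the same grasp; the last joint's range is limited). The gripper opens to 85 mm and grips with 20 to 120 N. Pads are 22 mm wide; open, the fingers measure 114 mm over their backs; the gripper's body (76 mm by 85 mm) begins 54 mm behind the grasp point. The pads swing forward as they close: fully open they stand 13 mm farther back than shut.
Start: joints at [-0.083, 0.124, 1.65, -0, 1.367, -0.083], TCP at [0.65, -0, 0.231] pointing down, gripper open.
Joint ranges: [-2.61, 2.61], [-1.02, 2.33], [0.03, 2.71], [-1.35, 4.49], [0.32, 2.68], [-2.91, 2.91]. Speed limits (rad/s): [2.57, 2.57, 3.14, 3.14, 3.14, 3.14].

## Interface

Orientations are given as [roll, pitch, yaw] about the fixed x, y, z axes, in that order (R = Rz(yaw) Ry(pitch) Rx(roll)).
In Python, from rig import * gives the robot as it stands. The module is installed in compiled form; this text tells all that it offers.
- The arm moves only by the tool move_arm, never from a script. Its argument "motion" is a list of rows, each a list of 7 numbers: the shift along the tool's x, y, z normalised to -1 to 1, where 1 is 25 cm, then the turn, a rotation vector about the tool's x, y, z normalised to -1 to 1, where 1 is 120 degrees, then the closure, from 0 (fully open) to 1 (shut). A call has 1 to 8 rows; each row is the pose to reach, as a shift and turn from the pose commanded when the call began, along the tool's axes at that moment; what a row does not reach only later rows make up. A row lasts 1/10 s, in which the tool goes at most 50 mm and 8.59 degrees, less where a joint would pass 70% of its speed; a pose out of reach is approached as far as the arm can. A call with a number of a shift or a turn outside -1 to 1 is refused whole. A call with a gripper value outside its range is refused whole. The fingers move at their own pace and stop on an object; "newtons" is the grip in N (left out, the last holds). Time passes only in rows, so rows that repeat a pose let the fingers close. It gives the time, the measured TCP pose, the force, the opening and the grip force at its end, in the units of the state.
- observe(): the state, without advancing time (a new reading comes with each control period).
- camera(name): name is "scene" or "side" or "wrist"; returns the picture (400x640x3 uint8, red, green, blue); there is no depth.
- camera_params(name): a dict with "camera_matrix" (3x3 intrinsics, pixels), "origin" and "rotation" of the camera in the world. Camera axes: x right, y down, z forward; pixel columns grow to the right and rows downward; lengths in m; the calibration is good to about 2 mm. The wrist camera is an equidistant fisheye: a pixel r from the principal point sees the ray r / f radians off the axis. A picture is of the moment at which its call begins: read the wrist's pose just before it. camera_params takes no time and is no camera call; for the wrist camera it gives the pose at the moment of the call.
- job_done(): hands the job in; it is judged then, once.
The state is a dict: "clock": time; "joint_pos": joint angles; "qvel": joint speeds; "joint_torque": joint torques, N m; "eef_pos": TCP position; "ee_rot": TCP orientation; "force": force on the tool from outside, world axes, zero at the start; "moment": the same for the moment, N m; "grip_width": finger opening in m; "grip_force": force on a finger pad.
Only numpy, scipy, OpenCV 4.12 (cv2) and the standard library are available. Lean on these libraries where they do the work, as an engineer would, in place of code of your own. Each camera call takes 0.05 s, during which the arm holds its last target. There are 200 camera calls.

## Working session

There is one attempt and no reset: what is moved stays moved. The work goes in short steps, Python scripts to look and compute and a tool call to move; the robot and the scene stay as the last step left them, time stands still between calls to the robot, and variables do not carry over. Pictures are saved under pics/ and viewed, at most 10 in all, crops included, and the job is handed in when it is done.

Besides the shell and the picture viewer there is one more tool, called after "Request:" as name([rows], argument=value, ...), one row to a line, values as JSON. move_arm: Moves the arm, as the interface text tells. Scaled input: -1 to 1 covers 25 cm each way for a shift and 120 degrees each way for a turn. Its arguments: {"type":"object","properties":{"motion":{"type":"array"},"newtons":{"type":"number"}},"required":["motion"]}

```bash
mkdir -p pics; python3 - <<'E'
from rig import *
import cv2,numpy as np
print(observe())
for n in("scene","side","wrist"):
    p=camera_params(n); print(n,p)
    cv2.imwrite(f"pics/{n}0.png",camera(n)[:,:,::-1])
E
```

```text
{'clock': 0.0, 'joint_pos': array([-8.25915538e-02,  1.24491816e-01,  1.65170437e+00,  2.06019652e-06,
        1.36747896e+00, -8.25903100e-02]), 'qvel': array([ 7.19413532e-04, -3.82448725e-05,  7.12664704e-04,  7.68643218e-04,
       -1.61486715e-04,  4.53953302e-04]), 'joint_torque': array([ 3.96925461e-04, -4.23608243e+01, -3.65454090e+01,  2.94756808e-05,
        6.89593100e-03,  2.82237529e-06]), 'eef_pos': array([6.49381397e-01, 2.81881081e-05, 2.30043658e-01]), 'ee_rot': array([-3.13951742e+00, -1.73808299e-04,  1.57079448e+00]), 'force': array([0.45184076, 0.03662117, 0.00225517]), 'moment': array([-0.04699867, -0.01628416, -0.04407308]), 'grip_force': 0.0, 'grip_width': 0.08551874749887052}
scene {'camera_matrix': array([[412.60452633,   0.        , 319.17013394],
       [  0.        , 412.60452633, 199.63803934],
       [  0.        ,   0.        ,   1.        ]]), 'origin': array([-0.15355712, -0.80193245,  0.80516128]), 'rotation': array([-2.14904999,  0.01925023, -0.72375018])}
side {'camera_matrix': array([[414.02691971,   0.        , 318.33210016],
       [  0.        , 414.02691971, 205.39997375],
       [  0.        ,   0.        ,   1.        ]]), 'origin': array([0.27973447, 0.85541489, 0.82808402]), 'rotation': array([-2.25292099,  0.02057582, -2.83764486])}
wrist {'camera_matrix': array([[309.70691629,   0.        , 321.1253442 ],
       [  0.        , 309.70691629, 197.60656772],
       [  0.        ,   0.        ,   1.        ]]), 'origin': array([0.650614  , 0.07008709, 0.37304496]), 'rotation': array([2.86596370e+00, 1.61399452e-03, 1.04597865e-04])}
```

View pics/scene0.png

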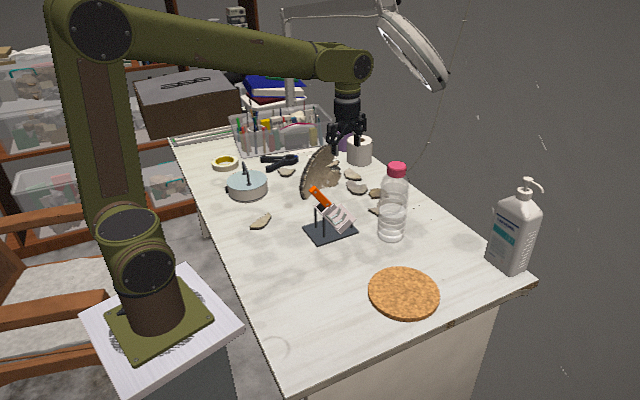

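View pics/side0.png

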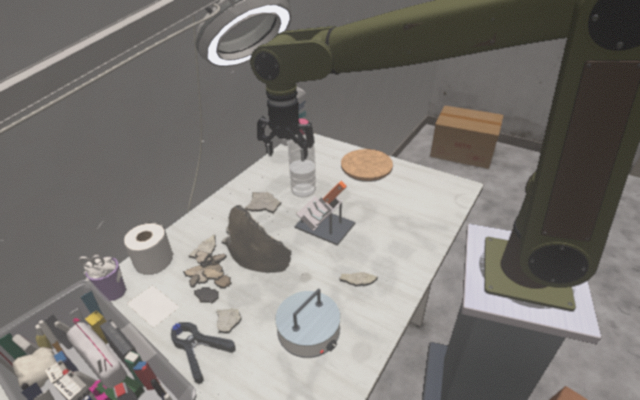

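View pics/wrist0.png

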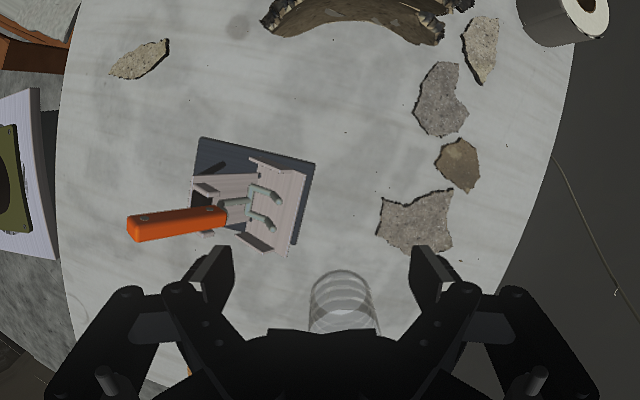

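The scene shows the pot at about (247,186), the cradle at (330,225), the bottle at (392,205) and the rest at (404,292). The side view shows the lid bar from about (295,312) to (319,292). In the wrist view the orange grip is at (180,222) and the prongs are near (265,205), with image right being world +x.

```bash
cat > h.py <<'E'
from rig import *
import cv2,numpy as np
from scipy.spatial.transform import Rotation as R
def ray(n,px,p=None):
    p=p or camera_params(n);K=p["camera_matrix"];a=np.atleast_2d(px).astype(float)
    d=(a-[K[0,2],K[1,2]])/K[0,0]
    if n=="wrist":
        r=np.linalg.norm(d,axis=1,keepdims=True);v=np.hstack([d*np.sinc(r/np.pi),np.cos(r)])
    else: v=np.hstack([d,np.ones((len(d),1))])
    return np.array(p["origin"]),R.from_euler('xyz',p["rotation"]).apply(v)
def plane(n,px,z,p=None):
    o,v=ray(n,px,p); return o+v*((z-o[2])/v[:,2])[:,None]
def tri(*rs):
    A=np.zeros((3,3));b=np.zeros(3)
    for o,v in rs:
        v=v[0]/np.linalg.norm(v[0]);M=np.eye(3)-np.outer(v,v);A+=M;b+=M@o
    return np.linalg.solve(A,b)
def mask(im,lo,hi):
    return cv2.inRange(cv2.cvtColor(im,cv2.COLOR_RGB2HSV),lo,hi)
def big(m):
    c=cv2.findContours(m,cv2.RETR_EXTERNAL,cv2.CHAIN_APPROX_NONE)[0]
    return max(c,key=cv2.contourArea)[:,0,:]
def circ(P):
    A=np.c_[2*P[:,:2],np.ones(len(P))];s=np.linalg.lstsq(A,(P[:,:2]**2).sum(1),rcond=None)[0]
    return s[:2],np.sqrt(s[2]+s[0]**2+s[1]**2)
E
python3 - <<'E'
from h import *
np.set_printoptions(precision=4,suppress=True)
rd=lambda n:cv2.imread(f"pics/{n}0.png")[:,:,::-1].copy()
for n in("scene","side"):
    im=rd(n)
    m=mask(im,(8,90,110),(22,255,255))
    if n=="scene": m[:240]=0
    else: m[:,:330]=0;m[:140]=0;m[180:]=0;m[:,400:]=0
    c=big(m); print(n,"rest",circ(plane(n,c,.024)))
    m=mask(im,(0,190,150),(12,255,255)); m[:170]=0
    if n=="side":m[:,:310]=0;m[200:]=0
    c=big(m);print("orange",cv2.boundingRect(c),c.mean(0),cv2.minAreaRect(c))
print("potknob/ lidbar guess",tri(ray("side",[295,311]),ray("scene",[247,172])))
print("bar ends side at z=.114",plane("side",[[295,311],[319,292]],.114))
print("lid center side",plane("side",[308,310],.067),"scene",plane("scene",[247,180],.067))
print("cradle base wrist z=.01",plane("wrist",[[201,137],[315,163],[296,245],[193,185]],.01))
print("prong valley z~.042",plane("wrist",[[247,187],[247,210]],.05), "prong tips", plane("wrist",[[280,200],[272,227]],.062))
print("bottle scene",plane("scene",[392,238],0),"cap",plane("scene",[397,167],.25))
print("joined scene",plane("scene",[[303,192],[322,200],[335,185]],0),"side",plane("side",[[228,260],[255,270],[288,265]],0))
im=rd("wrist");m=mask(im,(0,190,100),(12,255,255));c=big(m);print("wrist orange",cv2.boundingRect(c),cv2.minAreaRect(c))
E
```

```text
scene rest (array([ 0.5012, -0.3653]), np.float64(0.09137523149348808))
orange (309, 188, 22, 19) [320.2429 197.3   ] ((319.75, 196.25001525878906), (25.455841064453125, 6.363961219787598), 45.0)
side rest (array([ 0.5008, -0.3582]), np.float64(0.08405921950818696))Traceback (most recent call last):
  File "<stdin>", line 12, in <module>
  File "h.py", line 22, in big
    return max(c,key=cv2.contourArea)[:,0,:]
           ~~~^^^^^^^^^^^^^^^^^^^^^^^
ValueError: max() iterable argument is empty
```

```bash
python3 - <<'E'
from h import *
np.set_printoptions(precision=4,suppress=True)
rd=lambda n:cv2.imread(f"pics/{n}0.png")[:,:,::-1].copy()
print("lidbar",tri(ray("side",[295,311]),ray("scene",[247,172])))
print("bar ends side at z=.114",plane("side",[[295,311],[319,292]],.114))
print("lid center side",plane("side",[308,308],.067),"scene",plane("scene",[247,180],.067))
print("cradle base z=.01",plane("wrist",[[201,137],[315,163],[296,245],[193,185]],.01))
print("prong valley",plane("wrist",[[247,187],[247,210]],.05), "tips", plane("wrist",[[280,200],[272,227]],.062))
print("bottle scene",plane("scene",[392,238],0),"cap",plane("scene",[397,167],.25))
print("joined scene",plane("scene",[[303,192],[322,200],[335,185]],0),"side",plane("side",[[228,260],[255,270],[288,265]],0))
im=rd("wrist");m=mask(im,(0,190,60),(14,255,255));c=big(m);print("wrist orange",cv2.boundingRect(c),cv2.boxPoints(cv2.minAreaRect(c)))
im=rd("side");m=mask(im,(0,130,100),(14,255,255));m[:,:310]=0;m[220:]=0;m[:,352:]=0;c=big(m);print("side orange",c.mean(0),cv2.minAreaRect(c))
E
```

```text
lidbar [0.5039 0.3496 0.0846]
bar ends side at z=.114 [[0.4992 0.3674 0.114 ]
 [0.4661 0.3055 0.114 ]]
lid center side [[0.4885 0.3194 0.067 ]] scene [[0.4822 0.3264 0.067 ]]
cradle base z=.01 [[ 0.5024  0.0447  0.01  ]
 [ 0.6429  0.01    0.01  ]
 [ 0.6178 -0.0961  0.01  ]
 [ 0.4863 -0.016   0.01  ]]
prong valley [[ 0.569  -0.0093  0.05  ]
 [ 0.5672 -0.0358  0.05  ]] tips [[ 0.6069 -0.0206  0.062 ]
 [ 0.5969 -0.0511  0.062 ]]
bottle scene [[ 0.6727 -0.1856  0.    ]] cap [[ 0.6697 -0.1811  0.25  ]]
joined scene [[0.6425 0.2122 0.    ]
 [0.6577 0.1242 0.    ]
 [0.7623 0.1677 0.    ]] side [[ 0.7687  0.1827  0.    ]
 [ 0.6821  0.1954 -0.    ]
 [ 0.6036  0.1536  0.    ]]
wrist orange (127, 213, 100, 29) [[126.4437 217.0669]
 [225.9478 212.7872]
 [227.004  237.3439]
 [127.4999 241.6236]]
side orange [341.7692 184.6923] ((341.7500305175781, 184.75003051757812), (6.363961219787598, 2.8284268379211426), 45.0)
```

Request:
move_arm([
  [0,0,-0.2,0,0,-0.07,0],
  [0,0,-0.4,0,0,-0.14,0],
  [0.2,-0.12,-0.4,0,0,-0.21,0],
  [0.4,-0.24,-0.4,0,0,-0.28,0],
  [0.6,-0.36,-0.4,0,0,-0.35,0],
  [0.8,-0.48,-0.4,0,0,-0.42,0],
  [0.96,-0.56,-0.4,0,0,-0.49,0],
  [0.96,-0.56,-0.4,0,0,-0.52,0],
])

```text
clock: 0.95
eef_pos: [0.5079, 0.2425, 0.3312]
ee_rot: [3.141, -0.001, 2.666]
force: [-0.8, -0.4, 0.8]
grip_width: 0.0853
grip_force: 0.0
```

```bash
python3 - <<'E'
from h import *
o=observe();print(o["clock"],o["eef_pos"],o["ee_rot"],o["joint_pos"],np.abs(o["qvel"]).max())
im=camera("wrist");print(camera_params("wrist"));cv2.imwrite("pics/w1.png",im[:,:,::-1])
E
```

```text
0.95 [0.50788997 0.24251991 0.33121203] [ 3.14117038e+00 -6.98729627e-04  2.66638476e+00] [ 3.49717780e-01 -1.12346463e-01  1.72175560e+00  8.00366571e-04
  1.53234753e+00 -7.45901339e-01] 0.4602854823074768
{'camera_matrix': array([[309.70691629,   0.        , 321.1253442 ],
       [  0.        , 309.70691629, 197.60656772],
       [  0.        ,   0.        ,   1.        ]]), 'origin': array([0.44636137, 0.27688271, 0.47429867]), 'rotation': array([ 2.86822769e+00, -1.88475344e-03,  1.09873360e+00])}
```

View pics/w1.png

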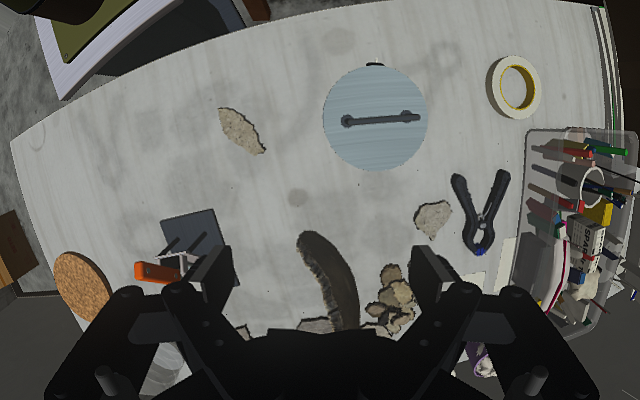

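The lid disc is at about (376,118), with the bar from (345,121) to (415,117). The cork is partly visible at (82,288). I'll measure the lid in a settled frame.

```bash
python3 - <<'E'
from h import *
np.set_printoptions(precision=4,suppress=True)
camera("wrist")
o=observe();p=camera_params("wrist");im=camera("wrist");print(o["clock"],np.abs(o["qvel"]).max(),p["origin"])
cv2.imwrite("pics/w2.png",im[:,:,::-1])
hsv=cv2.cvtColor(im,cv2.COLOR_RGB2HSV);print(hsv[140,350],hsv[90,420],hsv[40,376],hsv[119,380],hsv[200,376])
m=cv2.inRange(hsv,(85,35,90),(115,255,255));m[:50]=0;m[190:]=0;m[:,:300]=0;m[:,450:]=0
c=cv2.convexHull(big(m))[:,0];print(cv2.boundingRect(c));print("lid",circ(plane("wrist",c,.066,p)),circ(plane("wrist",c,.060,p)))
roi=np.zeros_like(m);cv2.circle(roi,(376,118),47,255,-1)
b=cv2.inRange(hsv,(0,0,0),(180,255,85))&roi
c=big(b);r=cv2.minAreaRect(c);print("bar",r)
B=cv2.boxPoints(r);Q=plane("wrist",B,.114,p);print(Q)
E=[(B[i]+B[(i+1)%4])/2 for i in range(4)];print(E,plane("wrist",E,.114,p))
# bar centre-line by rows of columns
cols=range(355,402,6);pts=[[x,np.mean(np.nonzero(b[:,x])[0])] for x in cols];W=plane("wrist",pts,.114,p);print(W[0],W[-1]);d=W[-1]-W[0];print(np.degrees(np.arctan2(d[1],d[0])))
E
python3 -c "
import cv2;i=cv2.imread('pics/w2.png')[55:185,310:460];cv2.imwrite('pics/w2c.png',cv2.resize(i,None,fx=4,fy=4,interpolation=cv2.INTER_CUBIC))"
```

```text
1.05 0.060759811689399285 [0.4477 0.2753 0.4741]
[ 96  32 150] [ 35   9 166] [ 45   6 163] [104  40  70] [ 30   9 148]
(362, 67, 3, 2)
lid (array([0.4186, 0.3517]), np.float64(0.0013601797092974706)) (array([0.4182, 0.3528]), np.float64(0.001380176529225368))
bar ((379.9136657714844, 117.7918930053711), (12.111998558044434, 78.37175750732422), 85.91438293457031)
[[0.4601 0.294  0.114 ]
 [0.4942 0.3815 0.114 ]
 [0.5077 0.3762 0.114 ]
 [0.4731 0.2886 0.114 ]]
[array([379.4822, 111.7513], dtype=float32), array([419., 115.], dtype=float32), array([380.3451, 123.8325], dtype=float32), array([340.8274, 120.5838], dtype=float32)] [[0.4772 0.3365 0.114 ]
 [0.5009 0.3788 0.114 ]
 [0.4904 0.3312 0.114 ]
 [0.4666 0.2913 0.114 ]]
[0.4749 0.3055 0.114 ] [0.4928 0.3524 0.114 ]
69.11766466313911
```

View pics/w2c.png

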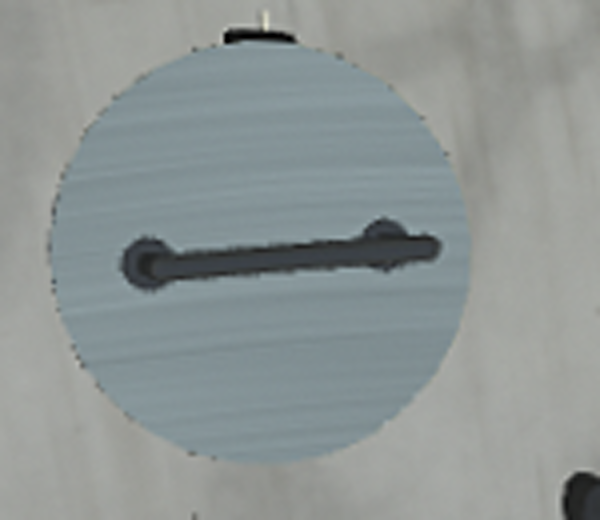

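The lid disc is centred at about px (375,118). The upright feet are at px (346.8,120.8) and (405.8,115.8), and the bar ends at px (348,121.9) and (420,116.4).

```bash
python3 - <<'E'
from h import *
np.set_printoptions(precision=4,suppress=True)
p=camera_params("wrist");print(observe()["clock"],p["origin"],np.abs(observe()["qvel"]).max())
px=lambda l:[[310+x/4,55+y/4] for x,y in l]
F=plane("wrist",px([(147,263),(383,243)]),.067,p);print("feet",F,F.mean(0),np.linalg.norm(F[1]-F[0]))
B=plane("wrist",px([(152,268),(438,246)]),.114,p);d=B[1]-B[0];print("bar",B,B.mean(0),np.linalg.norm(d),np.degrees(np.arctan2(d[1],d[0])))
d=F[1]-F[0];print(np.degrees(np.arctan2(d[1],d[0])))
t=np.linspace(0,6.28,40);print("disc",circ(plane("wrist",px(zip(260+210*np.cos(t),252+209*np.sin(t))),.065,p)))
E
```

```text
1.1 [0.4488 0.2741 0.474 ] 0.04457378420518747
feet [[0.474  0.2985 0.067 ]
 [0.5025 0.373  0.067 ]] [0.4883 0.3358 0.067 ] 0.07972217917365593
bar [[0.4731 0.2963 0.114 ]
 [0.5042 0.3768 0.114 ]] [0.4886 0.3366 0.114 ] 0.08634243936521885 68.8225194280451
69.07857751420963
disc (array([0.4886, 0.3357]), np.float64(0.07089482102251606))
```

Request:
move_arm([
  [-0.1,-0.1,0.01,0,0,-0.02,0],
  [-0.25,-0.25,0.02,0,0,-0.04,0],
  [-0.4,-0.41,0.04,0,0,-0.06,0],
  [-0.55,-0.56,0.05,0,0,-0.08,0],
  [-0.68,-0.7,0.06,0,0,-0.1,0],
  [-0.76,-0.78,0.07,0,0,-0.11,0],
  [-0.8,-0.82,0.08,0,0,-0.11,0],
  [-0.8,-0.82,0.08,0,0,-0.11,0],
])

```text
clock: 1.9
eef_pos: [0.5923, -0.037, 0.3102]
ee_rot: [-3.141, -0.002, 2.885]
force: [-0.0, -0.1, -0.0]
grip_width: 0.0856
grip_force: 0.0
```

```bash
python3 - <<'E'
from h import *
np.set_printoptions(precision=4,suppress=True)
for i in range(4): camera("scene")
o=observe();p=camera_params("wrist");im=camera("wrist");print(o["clock"],o["eef_pos"],o["ee_rot"],np.abs(o["qvel"]).max(),p)
cv2.imwrite("pics/w3.png",im[:,:,::-1])
c=im[60:260,170:420];cv2.imwrite("pics/w3c.png",cv2.resize(c,None,fx=3,fy=3,interpolation=cv2.INTER_CUBIC)[:,:,::-1])
m=mask(im,(8,90,110),(22,255,255));c=big(m);print("rest",cv2.boundingRect(c),circ(plane("wrist",cv2.convexHull(c)[:,0],.025,p)))
m=mask(im,(0,190,60),(14,255,255));c=big(m);print("orange",cv2.boundingRect(c),cv2.boxPoints(cv2.minAreaRect(c)))
E
```

```text
2.1 [ 0.5921 -0.0332  0.3116] [3.1412 0.0001 2.8914] 0.009836070308391873 {'camera_matrix': array([[309.7069,   0.    , 321.1253],
       [  0.    , 309.7069, 197.6066],
       [  0.    ,   0.    ,   1.    ]]), 'origin': array([ 0.5261, -0.0151,  0.4544]), 'rotation': array([ 2.8654, -0.0005,  1.3207])}
rest (78, 110, 82, 108) (array([ 0.5048, -0.3616]), np.float64(0.09078154278604754))
orange (310, 76, 17, 68) [[310.  76.]
 [326.  76.]
 [326. 143.]
 [310. 143.]]
```

View pics/w3c.png

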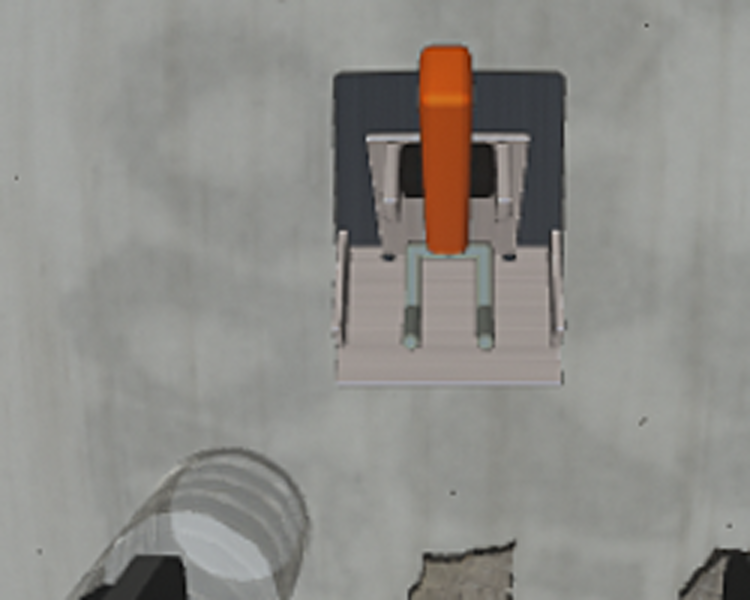

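The cradle, orange grip and prongs are seen square on. The base's top edge runs from crop (334,72) to (565,72), the prong tips are at crop (411,341) and (485,341), and the grip's axis lies near crop x=446.

```bash
python3 - <<'E'
from h import *
np.set_printoptions(precision=4,suppress=True)
p=camera_params("wrist")
px=lambda l:[[170+(x-1)/3,60+(y-1)/3] for x,y in l]
for z in(.005,.012):
  B=plane("wrist",px([(334,72),(565,72),(334,240),(565,240)]),z,p);d=B[1]-B[0];print("base",B[:2],np.linalg.norm(d),np.degrees(np.arctan2(d[1],d[0]))-90); 
  ex=np.array([-d[1],d[0],0])/np.linalg.norm(d)*-1; print("origin if base centred",B[:2].mean(0)+.075*ex)
  print([np.degrees(np.arctan2(*(B[i+2]-B[i])[1::-1])) for i in (0,1)])
T=plane("wrist",px([(411,340),(485,340)]),.0625,p);d=T[1]-T[0];y=np.arctan2(d[1],d[0])-np.pi/2;print("tips",T,np.linalg.norm(d),np.degrees(y))
G=plane("wrist",px([(446,98)]),.177,p);print("grip top",G)
dd=T.mean(0)-G[0];print(np.linalg.norm(dd[:2]),np.degrees(np.arctan2(dd[1],dd[0])))
for yaw in (-.245,):
  c,s=np.cos(yaw),np.sin(yaw);ex=np.array([c,s,0]);O=T.mean(0)-.0551*ex;print("origin from tips",O);O2=G[0]+.0495*ex;print("from grip",O2)
E
```

```text
base [[ 0.4711 -0.06    0.005 ]
 [ 0.4985  0.0468  0.005 ]] 0.1102668218755752 -14.373046882829016
origin if base centred [ 0.5574 -0.0252  0.005 ]
[np.float64(-14.975740018280913), np.float64(-13.680701724585004)]
base [[ 0.4719 -0.0593  0.012 ]
 [ 0.4989  0.0458  0.012 ]] 0.10854976921479033 -14.373046882829016
origin if base centred [ 0.5581 -0.0254  0.012 ]
[np.float64(-14.97574001828089), np.float64(-13.680701724585001)]
tips [[ 0.5973 -0.0522  0.0625]
 [ 0.6052 -0.0213  0.0625]] 0.031823633575806844 -14.326537182730622
grip top [[ 0.5084 -0.0128  0.177 ]]
0.09586857169678088 -14.445016386664815
origin from tips [ 0.5478 -0.0234  0.0625]
from grip [ 0.5564 -0.0248  0.177 ]
```

```bash
cat >> h.py <<'E'
YC=-.251; OC=np.array([.548,-.0231,0])
def tool(yaw,tilt=0):
    "tool rotation holding lifter with prongs heading yaw, lifter z leaning back by tilt"
    L=R.from_euler('z',yaw)*R.from_euler('y',-tilt)   # lifter frame
    return L*R.from_euler('y',np.pi)*R.identity() if 0 else L*R.from_matrix(np.diag([-1,1,-1]))
def goto(pos,rot,o=None):
    o=o or observe();r=R.from_euler('xyz',o["ee_rot"])
    d=r.inv().apply(np.array(pos)-o["eef_pos"])/.25;w=(r.inv()*rot).as_rotvec()/np.radians(120)
    return np.round(np.r_[d,w],3), "rows>=%.1f"%max(np.linalg.norm(d)*5,np.linalg.norm(w)*120/8.59)
def lift2tcp(org,rot,g=.111): return np.array(org)-rot.as_matrix()[:,2]*g
E
python3 - <<'E'
from h import *
np.set_printoptions(precision=4,suppress=True)
t=tool(YC,.61);ex=np.array([np.cos(YC),np.sin(YC),0]);hook=OC+.045*ex+[0,0,.042]
T=lift2tcp(hook,t);z=t.as_matrix()[:,2];print(T,z)
print(goto(T-.09*z,t),goto(T,t))
E
```

```text
[ 0.53   -0.0185  0.133 ] [ 0.5549 -0.1423 -0.8196]
(array([ 0.462, -0.005,  0.42 ,  0.   , -0.291,  0.001]), 'rows>=4.1') (array([ 0.255, -0.005,  0.715,  0.   , -0.291,  0.001]), 'rows>=4.1')
```

Request:
move_arm([
  [0.12,0,0.1,0,-0.07,0,0],
  [0.23,-0.002,0.2,0,-0.14,0,0],
  [0.34,-0.004,0.3,0,-0.21,0,0],
  [0.43,-0.005,0.39,0,-0.27,0,0],
  [0.462,-0.005,0.42,0,-0.291,0.001,0],
  [0.462,-0.005,0.42,0,-0.291,0.001,0],
  [0.462,-0.005,0.42,0,-0.291,0.001,0],
])

```text
clock: 2.85
eef_pos: [0.4809, -0.0061, 0.2084]
ee_rot: [3.14, 0.612, 2.889]
force: [-0.2, -1.0, 0.7]
grip_width: 0.0852
grip_force: 0.0
```

```bash
python3 - <<'E'
from h import *
np.set_printoptions(precision=4,suppress=True)
for i in range(2): camera("scene")
o=observe();im=camera("wrist");print(o["clock"],o["eef_pos"],o["joint_pos"],np.abs(o["qvel"]).max())
cv2.imwrite("pics/w4.png",im[:,:,::-1])
t=tool(YC,.61);ex=np.array([np.cos(YC),np.sin(YC),0]);hook=OC+.045*ex+[0,0,.042]
print(goto(lift2tcp(hook,t),t,o))
E
```

```text
2.95 [ 0.4821 -0.0067  0.2099] [-0.0642 -0.6395  2.3895 -0.1504  0.7921 -1.3091] 0.013974242525248187
(array([ 0.016,  0.002,  0.365,  0.   ,  0.002, -0.001]), 'rows>=1.8')
```

View pics/w4.png

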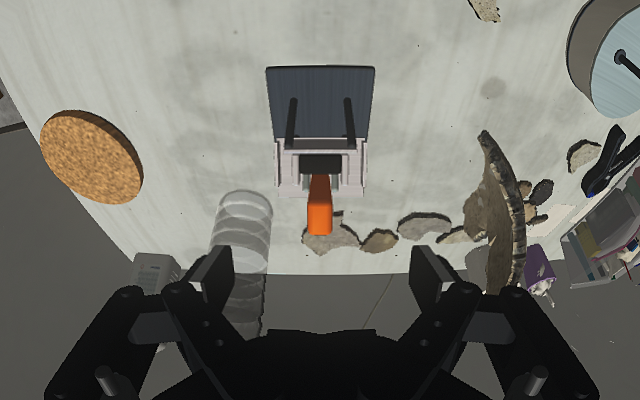

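The grip lies at px (320,215), centred between the fingers, so I'll descend and close.

Request:
move_arm([
  [0.016,0.002,0.1,0,0.002,0,0],
  [0.016,0.002,0.2,0,0.002,0,0],
  [0.016,0.002,0.28,0,0.002,0,0],
  [0.016,0.002,0.33,0,0.002,0,0],
  [0.016,0.002,0.365,0,0.002,0,0],
  [0.016,0.002,0.365,0,0.002,0,0],
  [0.016,0.002,0.365,0,0.002,0,0],
])

```text
clock: 3.7
eef_pos: [0.5284, -0.0188, 0.1301]
ee_rot: [3.141, 0.606, 2.888]
force: [0.1, 0.5, 0.5]
grip_width: 0.0854
grip_force: 0.0
```

```bash
python3 - <<'E'
from h import *
np.set_printoptions(precision=4,suppress=True)
for i in range(2): camera("scene")
o=observe();im=camera("wrist");print(o["clock"],o["eef_pos"],o["force"])
t=tool(YC,.61);ex=np.array([np.cos(YC),np.sin(YC),0]);hook=OC+.045*ex+[0,0,.042]
print(goto(lift2tcp(hook,t),t,o))
cv2.imwrite("pics/w5.png",im[:,:,::-1])
m=mask(im,(0,190,60),(14,255,255));c=big(m);print("orange",cv2.boundingRect(c),cv2.boxPoints(cv2.minAreaRect(c)))
E
```

```text
3.8 [ 0.5282 -0.0186  0.1304] [-0.4457 -0.7062 -0.0552]
(array([-0.011,  0.002, -0.005, -0.   , -0.001, -0.001]), 'rows>=0.1')
orange (296, 278, 45, 56) [[294.6887 280.987 ]
 [338.6177 277.9574]
 [342.3408 331.942 ]
 [298.4118 334.9716]]
```

View pics/w5.png

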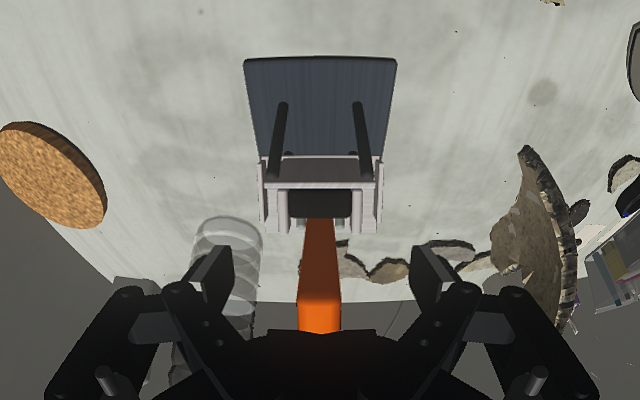

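Request:
move_arm([
  [-0.011,0.002,-0.005,0,0,0,0.3],
  [-0.011,0.002,-0.005,0,0,0,0.6],
  [-0.011,0.002,-0.005,0,0,0,1],
  [-0.011,0.002,-0.005,0,0,0,1],
  [-0.011,0.002,-0.005,0,0,0,1],
  [-0.011,0.002,-0.005,0,0,0,1],
  [-0.011,0.002,-0.005,0,0,0,1],
  [-0.011,0.002,-0.005,0,0,0,1],
], newtons=70)

```text
clock: 4.65
eef_pos: [0.5293, -0.0182, 0.1318]
ee_rot: [3.14, 0.605, 2.888]
force: [-1.6, 2.5, 0.9]
grip_width: 0.0153
grip_force: 68.1
```

Request:
move_arm([
  [0,0,0,0,0,0,1],
  [0,0,0,0,0,0,1],
])

```text
clock: 4.85
eef_pos: [0.5292, -0.0183, 0.1318]
ee_rot: [3.14, 0.605, 2.888]
force: [-1.6, 2.8, 1.6]
grip_width: 0.0151
grip_force: 68.1
```

```bash
python3 - <<'E'
from h import *
np.set_printoptions(precision=4,suppress=True)
o=observe();print(o)
t=R.from_euler('xyz',o["ee_rot"]);print(goto(o["eef_pos"]+[0,0,.13],t,o))
E
```

```text
{'clock': 4.85, 'joint_pos': array([-0.0874, -0.3876,  2.3691, -0.174 ,  0.5681, -1.2863]), 'qvel': array([-0.0006, -0.0012,  0.001 , -0.0009,  0.    ,  0.0004]), 'joint_torque': array([ -1.5359, -17.0612, -35.1859,  -0.755 ,  -1.6794,  -0.0011]), 'eef_pos': array([ 0.5292, -0.0183,  0.1318]), 'ee_rot': array([3.1404, 0.6052, 2.8877]), 'force': array([-1.5975,  2.7732,  1.5887]), 'moment': array([0.6152, 0.2233, 0.36  ]), 'grip_force': 68.14891576766968, 'grip_width': 0.015080527289936061}
(array([-0.296,  0.001, -0.428,  0.   ,  0.   ,  0.   ]), 'rows>=2.6')
```

Request:
move_arm([
  [-0.015,0,-0.021,0,0,0,1],
  [-0.05,0,-0.072,0,0,0,1],
  [-0.1,0,-0.145,0,0,0,1],
  [-0.155,0,-0.224,0,0,0,1],
  [-0.21,0,-0.304,0,0,0,1],
  [-0.26,0.001,-0.376,0,0,0,1],
  [-0.296,0.001,-0.428,0,0,0,1],
  [-0.296,0.001,-0.428,0,0,0,1],
])

```text
clock: 5.65
eef_pos: [0.5303, -0.0187, 0.2654]
ee_rot: [3.141, 0.61, 2.888]
force: [-0.7, -0.1, -1.3]
grip_width: 0.0146
grip_force: 86.5
```

```bash
cat >> h.py <<'E'
YB=np.radians(69)-np.pi/2; BAR=np.array([.488,.3367,.114])
EB=np.array([np.cos(YB),np.sin(YB),0])
E
python3 - <<'E'
from h import *
np.set_printoptions(precision=4,suppress=True)
camera("scene");o=observe();print(o["clock"],o["eef_pos"],o["ee_rot"],o["force"],o["grip_width"])
t=tool(YB,0)
org=BAR-[0,0,.026]
T=lift2tcp(org,t);print("hooked",T); pre=T-.085*EB
print(pre,goto([pre[0],pre[1]-.12,.30],t,o), goto([pre[0],pre[1],.30],t,o))
E
```

```text
5.7 [ 0.5294 -0.0186  0.263 ] [3.1411 0.6067 2.8877] [-0.0598 -0.0295 -2.2857] 0.014891678552759536
hooked [0.488  0.3367 0.199 ]
[0.4086 0.3672 0.199 ] (array([ 0.519,  0.908, -0.54 ,  0.017,  0.289,  0.052]), 'rows>=5.9') (array([ 0.618,  1.373, -0.609,  0.017,  0.289,  0.052]), 'rows>=8.1')
```

Request:
move_arm([
  [0.04,0.07,-0.04,0.001,0.02,0.004,1],
  [0.11,0.2,-0.12,0.004,0.065,0.012,1],
  [0.2,0.36,-0.21,0.007,0.115,0.02,1],
  [0.3,0.53,-0.31,0.01,0.17,0.03,1],
  [0.4,0.7,-0.41,0.013,0.22,0.04,1],
  [0.48,0.83,-0.49,0.015,0.265,0.048,1],
  [0.519,0.9,-0.54,0.017,0.289,0.052,1],
  [0.519,0.908,-0.54,0.017,0.289,0.052,1],
])

```text
clock: 6.5
eef_pos: [0.4079, 0.2493, 0.298]
ee_rot: [-3.139, -0.003, 2.779]
force: [0.3, -0.4, -1.5]
grip_width: 0.0152
grip_force: 86.3
```

```bash
python3 - <<'E'
from h import *
np.set_printoptions(precision=4,suppress=True)
for i in range(3):camera("scene")
o=observe();print(o["clock"],o["eef_pos"],o["ee_rot"],o["force"],o["grip_width"],o["joint_pos"])
t=tool(YB,0)
pre=lift2tcp(BAR-[0,0,.026],t)-.085*EB
print(goto([pre[0],pre[1],.30],t,o),goto(pre,t,o))
E
```

```text
6.65 [0.4082 0.2467 0.2976] [-3.1383 -0.0014  2.7756] [-0.4655  0.1578 -1.1795] 0.01538270005416511 [ 0.4318 -0.301   1.9369 -0.0013  1.509  -0.7729]
(array([ 0.171,  0.45 , -0.011, -0.002, -0.001,  0.   ]), 'rows>=2.4') (array([ 0.17 ,  0.452,  0.393, -0.002, -0.001,  0.   ]), 'rows>=3.1')
```

Request:
move_arm([
  [0.07,0.18,0,0,0,0,1],
  [0.14,0.36,0.03,-0.001,0,0,1],
  [0.17,0.44,0.12,-0.002,-0.001,0,1],
  [0.17,0.452,0.23,-0.002,-0.001,0,1],
  [0.17,0.452,0.32,-0.002,-0.001,0,1],
  [0.17,0.452,0.38,-0.002,-0.001,0,1],
  [0.17,0.452,0.393,-0.002,-0.001,0,1],
  [0.17,0.452,0.393,-0.002,-0.001,0,1],
])

```text
clock: 7.45
eef_pos: [0.4094, 0.3673, 0.2007]
ee_rot: [3.139, 0.001, 2.774]
force: [0.6, -1.1, -2.4]
grip_width: 0.0154
grip_force: 86.2
```

```bash
python3 - <<'E'
from h import *
np.set_printoptions(precision=4,suppress=True)
camera("scene");s=camera("side")
o=observe();w=camera("wrist");print(o["clock"],o["eef_pos"],o["ee_rot"],o["force"])
p=camera_params("wrist");print(p["origin"],p["rotation"])
a=cv2.resize(w[150:400,200:450],(450,450),interpolation=cv2.INTER_CUBIC);b=cv2.resize(s[230:380,230:380],(345,345),interpolation=cv2.INTER_CUBIC)
c=np.zeros((450,800,3),np.uint8);c[:,:450]=a;c[:345,455:]=b
cv2.imwrite("pics/w6.png",c[:,:,::-1]);cv2.imwrite("pics/w6f.png",w[:,:,::-1])
t=tool(YB,0);T=lift2tcp(BAR-[0,0,.026],t);print(goto(T-.085*EB,t,o),goto(T,t,o))
E
```

```text
7.55 [0.41   0.3681 0.2025] [3.1362 0.0029 2.7748] [ 1.0199 -0.0153 -1.8366]
[0.3458 0.3935 0.3454] [ 2.8624 -0.0059  1.2042]
(array([ 0.004, -0.006,  0.014,  0.003,  0.001, -0.   ]), 'rows>=0.1') (array([-0.336, -0.005,  0.015,  0.003,  0.001, -0.   ]), 'rows>=1.7')
```

View pics/w6.png

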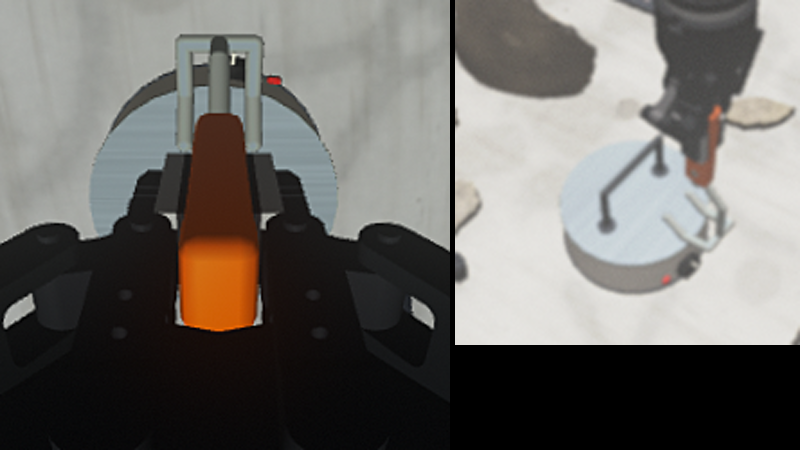

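The side view shows the prongs level, in front of the bar and between the uprights. The wrist view shows the lifter within about 2 mm of the lid's centre line, so I'll go in.

Request:
move_arm([
  [0,-0.01,0.015,0.003,0.001,0,1],
  [-0.04,-0.01,0.015,0.003,0.001,0,1],
  [-0.12,-0.01,0.015,0.003,0.001,0,1],
  [-0.2,-0.01,0.015,0.003,0.001,0,1],
  [-0.28,-0.01,0.015,0.003,0.001,0,1],
  [-0.325,-0.01,0.015,0.003,0.001,0,1],
  [-0.336,-0.01,0.015,0.003,0.001,0,1],
  [-0.336,-0.01,0.015,0.003,0.001,0,1],
])

```text
clock: 8.4
eef_pos: [0.4872, 0.3353, 0.197]
ee_rot: [-3.138, -0.001, 2.774]
force: [-1.0, -0.3, -2.5]
grip_width: 0.0152
grip_force: 86.3
```

```bash
python3 - <<'E'
from h import *
np.set_printoptions(precision=4,suppress=True)
camera("scene");s=camera("side")
o=observe();w=camera("wrist");print(o["clock"],o["eef_pos"],o["ee_rot"],o["force"],o["moment"])
a=cv2.resize(w[130:330,220:420],(400,400),interpolation=cv2.INTER_CUBIC);b=cv2.resize(s[260:350,260:350],(395,395),interpolation=cv2.INTER_CUBIC)
c=np.zeros((400,800,3),np.uint8);c[:,:400]=a;c[:395,405:]=b
cv2.imwrite("pics/w7.png",c[:,:,::-1])
t=tool(YB,0);T=lift2tcp(BAR-[0,0,.026],t);print(goto(T,t,o))
E
```

```text
8.5 [0.4863 0.3358 0.197 ] [-3.1383 -0.0013  2.7756] [-0.1456 -0.3219 -2.8405] [0.0256 0.0006 0.0223]
(array([-0.005,  0.006, -0.008, -0.002, -0.001,  0.   ]), 'rows>=0.1')
```

View pics/w7.png

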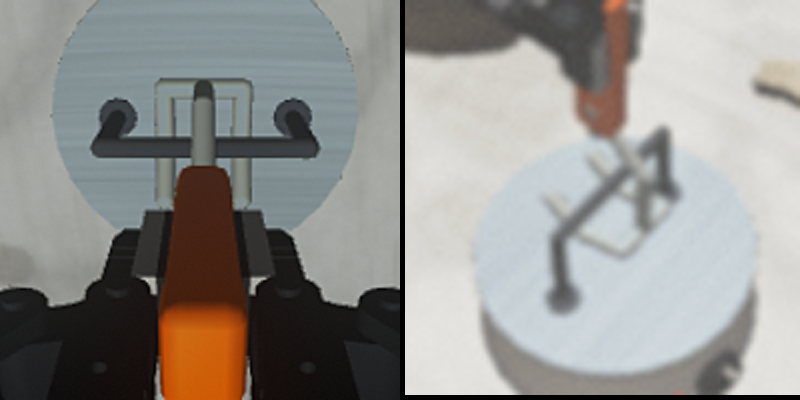

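The prongs pass under the bar, with the bar over the valleys and centred between the uprights. Now a slow lift.

Request:
move_arm([
  [-0.005,0.004,-0.02,-0.002,-0.001,0,1],
  [-0.005,0.004,-0.045,-0.002,-0.001,0,1],
  [-0.005,0.004,-0.06,-0.002,-0.001,0,1],
  [-0.005,0.004,-0.068,-0.002,-0.001,0,1],
  [-0.005,0.004,-0.076,-0.002,-0.001,0,1],
  [-0.005,0.004,-0.084,-0.002,-0.001,0,1],
  [-0.005,0.004,-0.095,-0.002,-0.001,0,1],
  [-0.005,0.004,-0.11,-0.002,-0.001,0,1],
], newtons=90)

```text
clock: 9.35
eef_pos: [0.488, 0.336, 0.2244]
ee_rot: [3.141, 0.001, 2.775]
force: [0.5, -0.6, -4.1]
grip_width: 0.0153
grip_force: 87.6
```

Request:
move_arm([
  [0,0,-0.02,0,0,0,1],
  [0,0,-0.045,0,0,0,1],
  [0,0,-0.07,0,0,0,1],
  [0,0,-0.09,0,0,0,1],
  [0,0,-0.105,0,0,0,1],
  [0,0,-0.11,0,0,0,1],
  [0,0,-0.11,0,0,0,1],
])

```text
clock: 10.05
eef_pos: [0.4883, 0.3363, 0.2525]
ee_rot: [3.14, 0.002, 2.775]
force: [0.2, 0.3, -4.3]
grip_width: 0.015
grip_force: 87.6
```

```bash
python3 - <<'E'
from h import *
np.set_printoptions(precision=4,suppress=True)
s=camera("side");sc=camera("scene")
o=observe();w=camera("wrist");print(o["clock"],o["eef_pos"],o["ee_rot"],o["force"],o["moment"])
c=np.zeros((400,800,3),np.uint8);c[:,:400]=cv2.resize(w[130:330,220:420],(400,400));c[:,405:]=cv2.resize(s[200:350,240:390],(395,400));
cv2.imwrite("pics/w8.png",c[:,:,::-1])
E
```

```text
10.15 [0.4881 0.3361 0.2519] [3.1409 0.0011 2.7755] [ 0.1932 -0.2883 -4.6649] [-0.0335  0.0052  0.0524]
```

View pics/w8.png

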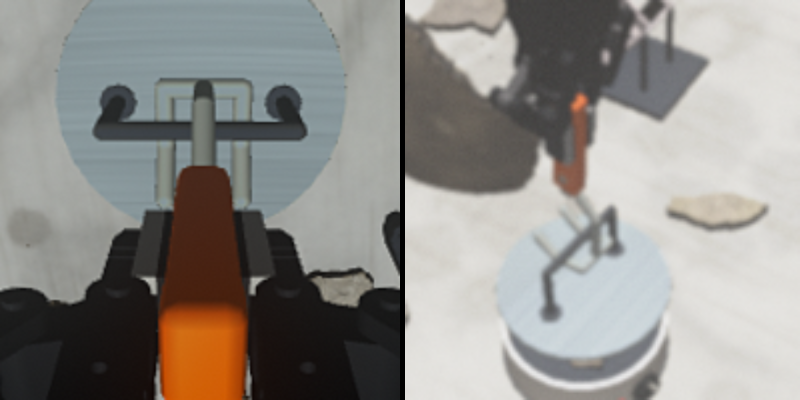

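The lid hangs level on both prongs, clear of the pot rim, with the force up by about 3 N for its weight. I've now opened 11 pictures, one more than the 10 allowed, so the remaining checks will be numeric only.

Request:
move_arm([
  [0,0,-0.01,0,0,0,1],
  [0,0,-0.045,0,0,0,1],
  [0,0,-0.11,0,0,0,1],
  [0,0,-0.19,0,0,0,1],
  [0,0,-0.265,0,0,0,1],
  [0,0,-0.33,0,0,0,1],
  [0,0,-0.365,0,0,0,1],
  [0,0,-0.375,0,0,0,1],
])

```text
clock: 11.0
eef_pos: [0.4885, 0.3364, 0.3482]
ee_rot: [3.138, 0.003, 2.776]
force: [0.8, 0.6, -4.5]
grip_width: 0.015
grip_force: 88.0
```

```bash
cat > path.py <<'E'
from h import *
np.set_printoptions(precision=3,suppress=True,floatmode='fixed')
o=observe();print(o["clock"],o["eef_pos"],o["ee_rot"],o["force"])
r=R.from_euler('xyz',o["ee_rot"])
A=o["eef_pos"];C=np.array([.503,-.3635,A[2]]);B=np.array([.42,-.01,A[2]])
u=np.linspace(0,1,41)[1:];s=u**3*(10-15*u+6*u*u);s=s[:,None]
P=(1-s)**2*A+2*s*(1-s)*B+s*s*C
Q=r.inv().apply(P-A)/.25;Q=np.round(Q,2 if 0 else 3)
prev=np.zeros(3)
for k in range(5):
    print((Q[8*k:8*k+8]-prev)[:,:2].tolist() if 0 else np.round(Q[8*k:8*k+8]-prev,3)[:,:2].tolist(), P[8*k+7]);prev=Q[8*k+7]
E
python3 path.py
```

```text
11.0 [0.488 0.336 0.348] [3.138 0.003 2.776] [ 0.814  0.574 -4.546]
[[-0.0, -0.0], [-0.001, -0.003], [-0.002, -0.01], [-0.004, -0.024], [-0.008, -0.045], [-0.013, -0.074], [-0.02, -0.112], [-0.03, -0.161]] [0.481 0.296 0.348]
[[-0.012, -0.058], [-0.026, -0.125], [-0.043, -0.202], [-0.064, -0.288], [-0.088, -0.382], [-0.115, -0.483], [-0.146, -0.591], [-0.181, -0.704]] [0.460 0.116 0.348]
[[-0.038, -0.116], [-0.08, -0.236], [-0.125, -0.358], [-0.173, -0.479], [-0.224, -0.6], [-0.277, -0.719], [-0.331, -0.835], [-0.385, -0.946]] [ 0.466 -0.140  0.348]
[[-0.055, -0.107], [-0.108, -0.207], [-0.16, -0.3], [-0.21, -0.386], [-0.256, -0.463], [-0.298, -0.532], [-0.335, -0.592], [-0.368, -0.643]] [ 0.494 -0.323  0.348]
[[-0.027, -0.042], [-0.049, -0.075], [-0.066, -0.101], [-0.079, -0.119], [-0.086, -0.13], [-0.091, -0.137], [-0.092, -0.139], [-0.092, -0.139]] [ 0.503 -0.363  0.348]
```

Request:
move_arm([
  [0,0,0,0,0,0,1],
  [-0.001,-0.003,0,0,0,0,1],
  [-0.002,-0.01,0,0,0,0,1],
  [-0.004,-0.024,0,0,0,0,1],
  [-0.008,-0.045,0,0,0,0,1],
  [-0.013,-0.074,0,0,0,0,1],
  [-0.02,-0.112,0,0,0,0,1],
  [-0.03,-0.161,0,0,0,0,1],
])

```text
clock: 11.8
eef_pos: [0.4804, 0.295, 0.346]
ee_rot: [3.14, 0.002, 2.776]
force: [0.6, -0.8, -4.2]
grip_width: 0.015
grip_force: 87.8
```

Request:
move_arm([
  [-0.012,-0.058,0,0,0,0,1],
  [-0.026,-0.125,0,0,0,0,1],
  [-0.043,-0.202,0,0,0,0,1],
  [-0.064,-0.288,0,0,0,0,1],
  [-0.088,-0.382,0,0,0,0,1],
  [-0.115,-0.483,0,0,0,0,1],
  [-0.146,-0.591,0,0,0,0,1],
  [-0.181,-0.704,0,0,0,0,1],
])

```text
clock: 12.6
eef_pos: [0.4592, 0.1135, 0.346]
ee_rot: [3.14, 0.002, 2.775]
force: [0.4, -1.1, -4.1]
grip_width: 0.0151
grip_force: 87.9
```

Request:
move_arm([
  [-0.038,-0.116,0,0,0,0,1],
  [-0.08,-0.236,0,0,0,0,1],
  [-0.125,-0.358,0,0,0,0,1],
  [-0.173,-0.479,0,0,0,0,1],
  [-0.224,-0.6,0,0,0,0,1],
  [-0.277,-0.719,0,0,0,0,1],
  [-0.331,-0.835,0,0,0,0,1],
  [-0.385,-0.946,0,0,0,0,1],
])

```text
clock: 13.4
eef_pos: [0.464, -0.142, 0.346]
ee_rot: [3.141, 0.002, 2.774]
force: [0.4, -0.1, -3.8]
grip_width: 0.0147
grip_force: 87.7
```

Request:
move_arm([
  [-0.055,-0.107,0,0,0,0,1],
  [-0.108,-0.207,0,0,0,0,1],
  [-0.16,-0.3,0,0,0,0,1],
  [-0.21,-0.386,0,0,0,0,1],
  [-0.256,-0.463,0,0,0,0,1],
  [-0.298,-0.532,0,0,0,0,1],
  [-0.335,-0.592,0,0,0,0,1],
  [-0.368,-0.643,0,0,0,0,1],
])

```text
clock: 14.2
eef_pos: [0.4933, -0.3243, 0.3457]
ee_rot: [3.14, 0.001, 2.775]
force: [-0.2, 0.3, -4.5]
grip_width: 0.015
grip_force: 87.8
```

Request:
move_arm([
  [-0.027,-0.042,0,0,0,0,1],
  [-0.049,-0.075,0,0,0,0,1],
  [-0.066,-0.101,0,0,0,0,1],
  [-0.079,-0.119,0,0,0,0,1],
  [-0.086,-0.13,0,0,0,0,1],
  [-0.091,-0.137,0,0,0,0,1],
  [-0.092,-0.139,0,0,0,0,1],
  [-0.092,-0.139,0,0,0,0,1],
])

```text
clock: 15.0
eef_pos: [0.5025, -0.3634, 0.3457]
ee_rot: [3.14, 0.001, 2.776]
force: [0.5, 0.2, -4.5]
grip_width: 0.0152
grip_force: 87.8
```

```bash
python3 - <<'E'
from h import *
np.set_printoptions(precision=4,suppress=True)
for i in range(4): camera("side")
o=observe();w=camera("wrist");p=camera_params("wrist");print(o["clock"],o["eef_pos"],o["ee_rot"],o["force"],o["joint_pos"])
cv2.imwrite("pics/w9.png",w[:,:,::-1])
# visible cork on desk-side of lid from scene+side
for n in("scene","side"):
    im=camera(n);cv2.imwrite(f"pics/{n}9.png",im[:,:,::-1])
for n,im in(("wrist",w),("side",im)):
    m=mask(im,(8,90,90),(22,255,255))
    if n=="side": m[:140]=0;m[180:]=0;m[:,:330]=0;m[:,400:]=0
    c=big(m);P=plane(n,c,.025,p if n=="wrist" else None);print(n,cv2.boundingRect(c),P.min(0),P.max(0))
hsv=cv2.cvtColor(w,cv2.COLOR_RGB2HSV)
print([tuple(hsv[y,321+dx]) for y,dx in((110,0),(150,60),(200,70))])
t=tool(YB,0);print(goto([.503,-.3635,.1875+.01],t,o))
E
```

```text
15.2 [ 0.5025 -0.3635  0.3457] [3.1404 0.0016 2.7757] [ 0.4907 -0.0741 -3.675 ] [-0.7135  0.0118  1.5785  0.0016  1.5503 -1.9184]
wrist (299, 273, 45, 61) [ 0.6757 -0.5125  0.025 ] [ 0.8208 -0.4081  0.025 ]
side (342, 150, 50, 28) [ 0.4152 -0.4429  0.025 ] [ 0.5855 -0.2711  0.025 ]
[(np.uint8(95), np.uint8(27), np.uint8(178)), (np.uint8(96), np.uint8(30), np.uint8(177)), (np.uint8(40), np.uint8(4), np.uint8(191))]
(array([-0.001, -0.   ,  0.593,  0.001,  0.001,  0.   ]), 'rows>=3.0')
```

```bash
python3 - <<'E'
from h import *
np.set_printoptions(precision=4,suppress=True)
o=observe();w=camera("wrist");p=camera_params("wrist")
m=mask(w,(85,16,110),(110,80,255));m[235:]=0
c=big(cv2.morphologyEx(m,cv2.MORPH_OPEN,np.ones((3,3))));h=cv2.convexHull(c)[:,0];print(cv2.boundingRect(c))
h=h[h[:,1]<215]
for z in(.187,.193,.199): print(z,circ(plane("wrist",h,z,p)))
print(o["eef_pos"])
E
```

```text
(248, 107, 145, 128)
0.187 (array([ 0.5018, -0.3631]), np.float64(0.07316933481023584))
0.193 (array([ 0.5005, -0.3626]), np.float64(0.07171298632661298))
0.199 (array([ 0.4993, -0.3621]), np.float64(0.07025663784299249))
[ 0.5025 -0.3635  0.3457]
```

The lid is centred under the lifter at (0.501, -0.363). Next I'll lower it smoothly.

Request:
move_arm([
  [0,0,0.02,0,0,0,1],
  [0,0,0.08,0,0,0,1],
  [0,0,0.17,0,0,0,1],
  [0,0,0.28,0,0,0,1],
  [0,0,0.39,0,0,0,1],
  [0,0,0.48,0,0,0,1],
  [0,0,0.54,0,0,0,1],
  [0,0,0.565,0,0,0,1],
])

```text
clock: 16.2
eef_pos: [0.5016, -0.3626, 0.2012]
ee_rot: [3.139, -0.003, 2.775]
force: [0.0, 0.7, -4.4]
grip_width: 0.0153
grip_force: 87.9
```

Request:
move_arm([
  [0,0,0.012,0,0,0,1],
  [0,0,0.024,0,0,0,1],
  [0,0,0.034,0,0,0,1],
  [0,0,0.042,0,0,0,1],
  [0,0,0.048,0,0,0,1],
  [0,0,0.054,0,0,0,1],
])

```text
clock: 16.8
eef_pos: [0.5029, -0.3637, 0.1912]
ee_rot: [3.141, 0.002, 2.775]
force: [-0.1, -0.4, -4.7]
grip_width: 0.015
grip_force: 87.9
```

```bash
python3 - <<'E'
from h import *
np.set_printoptions(precision=4,suppress=True)
F=[]
for i in range(3):
    camera("side");o=observe();F.append(o["force"][2])
print(o["clock"],o["eef_pos"],o["ee_rot"],F)
E
```

```text
16.95 [ 0.5027 -0.3635  0.1908] [3.1404 0.0014 2.7755] [np.float64(-5.580117625516178), np.float64(-3.820362981912013), np.float64(-2.940415445178837)]
```

Continuing down at 1 mm per row, watching the force.

Request:
move_arm([
  [0,0,0.004,0,0,0,1],
  [0,0,0.008,0,0,0,1],
  [0,0,0.012,0,0,0,1],
  [0,0,0.016,0,0,0,1],
  [0,0,0.02,0,0,0,1],
  [0,0,0.024,0,0,0,1],
  [0,0,0.024,0,0,0,1],
])

```text
clock: 17.65
eef_pos: [0.503, -0.3637, 0.1853]
ee_rot: [3.141, 0.002, 2.775]
force: [-0.6, -0.2, -3.3]
grip_width: 0.015
grip_force: 88.0
```

```bash
python3 - <<'E'
from h import *
np.set_printoptions(precision=4,suppress=True)
F=[]
for i in range(3):
    camera("side");o=observe();F.append(o["force"][2])
print(o["clock"],o["eef_pos"],o["ee_rot"],F)
t=tool(YB,0);print(goto(o["eef_pos"]*[1,1,0]+[0,0,.1875-.0175],t,o))
E
```

```text
17.8 [ 0.5029 -0.3637  0.1852] [3.1406 0.002  2.7755] [np.float64(-3.129140453088146), np.float64(-2.367122023179267), np.float64(-1.2199483475655375)]
(array([ 0.   , -0.   ,  0.061,  0.   ,  0.001,  0.   ]), 'rows>=0.3')
```

Request:
move_arm([
  [0,0,0.012,0,0,0,1],
  [0,0,0.028,0,0,0,1],
  [0,0,0.045,0,0,0,1],
  [0,0,0.058,0,0,0,1],
  [0,0,0.065,0,0,0,1],
  [0,0,0.065,0,0,0,1],
  [0,0,0.065,0,0,0,1],
])

```text
clock: 18.5
eef_pos: [0.5028, -0.3636, 0.1686]
ee_rot: [3.14, 0.001, 2.776]
force: [0.0, -0.7, -2.6]
grip_width: 0.0146
grip_force: 88.0
```

```bash
python3 - <<'E'
from h import *
np.set_printoptions(precision=4,suppress=True)
F=[]
for i in range(4):
    w=camera("wrist");p=camera_params("wrist");o=observe();F.append(o["force"])
print(o["clock"],o["eef_pos"],o["ee_rot"],np.mean(F,0),o["moment"])
w=camera("wrist");cv2.imwrite("pics/w10.png",w[:,:,::-1])
m=mask(w,(85,16,110),(110,80,255));m[235:]=0
c=big(cv2.morphologyEx(m,cv2.MORPH_OPEN,np.ones((3,3))));h=cv2.convexHull(c)[:,0];h=h[h[:,1]<215]
for z in(.031,.036): print(z,circ(plane("wrist",h,z,p)))
# bar: dark thin line on each side of the lifter
g=w.max(2)
for x in(285,290,295,345,350,355):
    col=np.nonzero(g[120:230,x]<85)[0]+120; print(x,col.min() if len(col) else None,col.max() if len(col) else None,len(col))
E
```

```text
18.7 [ 0.5029 -0.3636  0.1689] [3.1406 0.0019 2.7755] [-0.2783 -0.2051 -1.5842] [-0.0032  0.045   0.0057]
0.031 (array([ 0.5017, -0.363 ]), np.float64(0.0720814173662121))
0.036 (array([ 0.5006, -0.3626]), np.float64(0.07079726336240466))
285 183 204 14
290 196 205 10
295 196 204 9
345 196 204 9
350 196 204 9
355 184 204 13
```

Request:
move_arm([
  [0,0,0.008,0,0,0,1],
  [0,0,0.016,0,0,0,1],
  [0,0,0.018,0,0,0,1],
  [0,0,0.018,0,0,0,1],
])

```text
clock: 19.15
eef_pos: [0.5027, -0.3634, 0.1638]
ee_rot: [3.14, 0.001, 2.775]
force: [-1.7, -0.5, -2.4]
grip_width: 0.0148
grip_force: 88.0
```

```bash
python3 - <<'E'
from h import *
np.set_printoptions(precision=4,suppress=True)
F=[]
for i in range(3):
    w=camera("wrist");o=observe();F.append(o["force"])
print(o["clock"],o["eef_pos"],np.mean(F,0),o["moment"])
g=w.max(2)
for x in(285,290,295,345,350,355):
    col=np.nonzero(g[120:230,x]<85)[0]+120; print(x,col.min(),col.max())
E
```

```text
19.3 [ 0.5028 -0.3636  0.1642] [ 0.2024 -0.6311 -2.1905] [-0.0035  0.0479 -0.024 ]
285 198 207
290 198 207
295 198 207
345 197 208
350 198 207
355 186 207
```

Request:
move_arm([
  [0.015,0,0,0,0,0,1],
  [0.04,0,0,0,0,0,1],
  [0.075,0,0,0,0,0,1],
  [0.115,0,0,0,0,0,1],
])

```text
clock: 19.7
eef_pos: [0.4752, -0.3529, 0.1641]
ee_rot: [3.14, 0.001, 2.776]
force: [0.2, 0.5, -1.2]
grip_width: 0.0151
grip_force: 88.0
```

Request:
move_arm([
  [0.045,0,0,0,0,0,1],
  [0.1,0,0,0,0,0,1],
  [0.16,0,0,0,0,0,1],
  [0.22,0,0,0,0,0,1],
  [0.265,0,0,0,0,0,1],
  [0.28,0,0,0,0,0,1],
  [0.28,0,0,0,0,0,1],
])

```text
clock: 20.4
eef_pos: [0.4102, -0.3281, 0.1642]
ee_rot: [3.141, 0.002, 2.775]
force: [0.5, -0.9, -1.0]
grip_width: 0.0152
grip_force: 88.0
```

```bash
python3 - <<'E'
from h import *
np.set_printoptions(precision=4,suppress=True)
camera("side");o=observe();print(o["clock"],o["eef_pos"],o["ee_rot"],o["force"],o["grip_width"])
for n in("scene","side"):
    im=camera(n);cv2.imwrite(f"pics/{n}11.png",im[:,:,::-1])
    hsv=cv2.cvtColor(im,cv2.COLOR_RGB2HSV)
    m=cv2.inRange(hsv,(8,90,90),(22,255,255))
    if n=="side": m[:130]=0;m[185:]=0;m[:,:320]=0;m[:,410:]=0
    else: m[:240]=0
    c=big(m);print(n,"cork",circ(plane(n,cv2.convexHull(c)[:,0],.024)))
    x,y,w,h=cv2.boundingRect(c)
    l=cv2.inRange(hsv,(85,16,60),(115,120,255));l[:y-15]=0;l[y+h:]=0;l[:,:x]=0;l[:,x+w:]=0
    c=big(l);print("lid",cv2.boundingRect(c),cv2.boundingRect(c),circ(plane(n,cv2.convexHull(c)[:,0],.036)))
# go back: lifted over cradle; recorded grasp pose
t=R.from_euler('xyz',[3.1404,.6052,2.8877]);print(goto([o["eef_pos"][0],o["eef_pos"][1],.32],R.from_euler('xyz',o["ee_rot"]),o))
print(goto([.5292,-.0183,.29],t,o))
E
```

```text
20.45 [ 0.4106 -0.3283  0.1643] [3.1407 0.0023 2.7752] [-0.083   0.9643 -2.3218] 0.015256331182697086
scene cork (array([-0.1801,  0.214 ]), np.float64(0.09900878399800721))
lid (80, 312, 1, 1) (80, 312, 1, 1) (array([-0.0085,  0.0068]), np.float64(0.1724031920540114))
side cork (array([ 0.502 , -0.3574]), np.float64(0.08421339498981849))
lid (357, 167, 10, 4) (357, 167, 10, 4) (array([ 0.5054, -0.3023]), np.float64(0.013504226211669546))
(array([-0.001,  0.001, -0.623,  0.   ,  0.   ,  0.   ]), 'rows>=3.1')
(array([ 0.   ,  1.328, -0.502, -0.016, -0.287, -0.052]), 'rows>=7.1')
```

Request:
move_arm([
  [0,0,-0.04,0,0,0,1],
  [0,0,-0.13,0,0,0,1],
  [0,0,-0.24,0,0,0,1],
  [0,0,-0.36,0,0,0,1],
  [0,0,-0.47,0,0,0,1],
  [0,0,-0.56,0,0,0,1],
  [0,0,-0.62,0,0,0,1],
  [0,0,-0.62,0,0,0,1],
])

```text
clock: 21.35
eef_pos: [0.4113, -0.3291, 0.3224]
ee_rot: [-3.141, 0.006, 2.776]
force: [-0.0, -0.3, -1.6]
grip_width: 0.0151
grip_force: 88.2
```

```bash
python3 - <<'E'
from h import *
np.set_printoptions(precision=4,suppress=True)
camera("side");camera("side");o=observe();w=camera("wrist");p=camera_params("wrist");print(o["clock"],o["eef_pos"],o["ee_rot"],o["force"])
cv2.imwrite("pics/w12.png",w[:,:,::-1])
hsv=cv2.cvtColor(w,cv2.COLOR_RGB2HSV)
for nm,lo,hi,z in(("cork",(8,90,90),(22,255,255),.025),("lid",(85,14,110),(112,90,255),.034)):
    c=big(cv2.morphologyEx(cv2.inRange(hsv,lo,hi),cv2.MORPH_OPEN,np.ones((3,3))));print(nm,cv2.boundingRect(c),cv2.contourArea(c),circ(plane("wrist",cv2.convexHull(c)[:,0],z,p)))
t=R.from_euler('xyz',[3.1404,.6052,2.8877]);print(goto([.5292,-.0183,.29],t,o))
print(goto([.47,-.17,.31],R.from_euler('xyz',o["ee_rot"]),o))
E
```

```text
21.45 [ 0.4103 -0.3282  0.3184] [3.1401 0.0007 2.7756] [ 0.1225  0.0312 -2.4431]
cork (299, 281, 45, 53) 2114.0 (array([ 0.6445, -0.4159]), np.float64(0.05602354127744308))
lid (273, 186, 25, 60) 882.5 (array([ 0.4795, -0.3886]), np.float64(0.0428864080948739))
(array([-0.   ,  1.327,  0.116, -0.016, -0.288, -0.052]), 'rows>=6.7')
(array([0.003, 0.676, 0.035, 0.   , 0.   , 0.   ]), 'rows>=3.4')
```

Request:
move_arm([
  [0,0.03,0,0,0,0,1],
  [0,0.1,0.01,0,0,0,1],
  [0,0.2,0.02,0,0,0,1],
  [0,0.32,0.02,0,0,0,1],
  [0,0.45,0.03,0,0,0,1],
  [0.002,0.56,0.035,0,0,0,1],
  [0.003,0.64,0.035,0,0,0,1],
  [0.003,0.676,0.035,0,0,0,1],
])

```text
clock: 22.3
eef_pos: [0.4701, -0.1681, 0.3091]
ee_rot: [3.14, -0.001, 2.778]
force: [-0.7, 0.3, -2.0]
grip_width: 0.0151
grip_force: 88.2
```

```bash
python3 - <<'E'
from h import *
np.set_printoptions(precision=4,suppress=True)
camera("side");o=observe();print(o["clock"],o["eef_pos"],o["ee_rot"])
t=R.from_euler('xyz',[3.1404,.6052,2.8877]);print(goto([.5292,-.0183,.29],t,o))
E
```

```text
22.35 [ 0.4704 -0.1679  0.3093] [ 3.1392 -0.0004  2.7779]
(array([-0.007,  0.643,  0.079, -0.015, -0.289, -0.051]), 'rows>=4.1')
```

Request:
move_arm([
  [0,0.03,0,-0.001,-0.015,-0.002,1],
  [0,0.1,0.01,-0.003,-0.05,-0.008,1],
  [-0.002,0.21,0.025,-0.005,-0.1,-0.017,1],
  [-0.003,0.33,0.04,-0.008,-0.155,-0.027,1],
  [-0.005,0.46,0.055,-0.011,-0.21,-0.037,1],
  [-0.006,0.56,0.07,-0.013,-0.26,-0.045,1],
  [-0.007,0.62,0.079,-0.015,-0.285,-0.05,1],
  [-0.007,0.643,0.079,-0.015,-0.289,-0.051,1],
])

```text
clock: 23.15
eef_pos: [0.5278, -0.0197, 0.2887]
ee_rot: [-3.14, 0.605, 2.887]
force: [0.5, 0.1, -2.2]
grip_width: 0.0148
grip_force: 88.2
```

```bash
python3 - <<'E'
from h import *
np.set_printoptions(precision=4,suppress=True)
for i in range(3):camera("side")
o=observe();print(o["clock"],o["eef_pos"],o["ee_rot"])
t=R.from_euler('xyz',[3.1404,.6052,2.8877]);
for z in(.20,.15,.134):print(goto([.5292,-.0183,z],t,o))
E
```

```text
23.3 [ 0.5294 -0.0212  0.2913] [-3.1403  0.6071  2.8854]
(array([ 0.211,  0.011,  0.298, -0.002,  0.001, -0.001]), 'rows>=1.8')
(array([ 0.325,  0.012,  0.462, -0.002,  0.001, -0.001]), 'rows>=2.8')
(array([ 0.362,  0.012,  0.515, -0.002,  0.001, -0.001]), 'rows>=3.1')
```

Request:
move_arm([
  [0.02,0.011,0.03,-0.002,0.001,-0.001,1],
  [0.07,0.011,0.1,-0.002,0.001,-0.001,1],
  [0.13,0.011,0.18,-0.002,0.001,-0.001,1],
  [0.18,0.011,0.255,-0.002,0.001,-0.001,1],
  [0.205,0.011,0.29,-0.002,0.001,-0.001,1],
  [0.211,0.011,0.298,-0.002,0.001,-0.001,1],
  [0.211,0.011,0.298,-0.002,0.001,-0.001,1],
])

```text
clock: 24.0
eef_pos: [0.5296, -0.0184, 0.2]
ee_rot: [3.14, 0.605, 2.887]
force: [0.4, -0.5, -0.4]
grip_width: 0.015
grip_force: 88.3
```

```bash
python3 - <<'E'
from h import *
np.set_printoptions(precision=4,suppress=True)
for i in range(2):camera("side")
o=observe();w=camera("wrist");print(o["clock"],o["eef_pos"],o["ee_rot"])
t=R.from_euler('xyz',[3.1404,.6052,2.8877]);
for z in(.15,.134,.132):print(goto([.5292,-.0183,z],t,o))
for im in(cv2.imread("pics/w6f.png")[:,:,::-1].copy(),w):
    m=mask(im,(0,150,30),(14,255,255));c=big(m);print(cv2.boundingRect(c),cv2.boxPoints(cv2.minAreaRect(c)).round(1).tolist())
E
```

```text
24.1 [ 0.5302 -0.0182  0.2015] [3.1394 0.6079 2.8877]
(array([ 0.121, -0.002,  0.167,  0.   ,  0.001, -0.   ]), 'rows>=1.0')
(array([ 0.157, -0.002,  0.219,  0.   ,  0.001, -0.   ]), 'rows>=1.4')
(array([ 0.162, -0.002,  0.226,  0.   ,  0.001, -0.   ]), 'rows>=1.4')
(299, 213, 45, 122) [[299.0, 213.0], [343.0, 213.0], [343.0, 334.0], [299.0, 334.0]]
(299, 213, 45, 122) [[299.0, 213.0], [343.0, 213.0], [343.0, 334.0], [299.0, 334.0]]
```

The grip outline is identical to the one before the lift, so the lifter hasn't slipped. I'll lower it gently into the cradle.

Request:
move_arm([
  [0.02,-0.001,0.03,0,0.001,0,1],
  [0.055,-0.002,0.077,0,0.001,0,1],
  [0.09,-0.002,0.126,0,0.001,0,1],
  [0.115,-0.002,0.16,0,0.001,0,1],
  [0.133,-0.002,0.186,0,0.001,0,1],
  [0.143,-0.002,0.2,0,0.001,0,1],
  [0.143,-0.002,0.2,0,0.001,0,1],
])

```text
clock: 24.85
eef_pos: [0.528, -0.0181, 0.1375]
ee_rot: [3.14, 0.602, 2.888]
force: [0.6, -0.2, -1.3]
grip_width: 0.0153
grip_force: 88.3
```

```bash
python3 - <<'E'
from h import *
np.set_printoptions(precision=4,suppress=True)
F=[]
for i in range(3):camera("side");F.append(observe()["force"])
o=observe();print(o["clock"],o["eef_pos"],o["ee_rot"],np.mean(F,0))
t=R.from_euler('xyz',[3.1404,.6052,2.8877]);
for z in(.134,.132):print(goto([.5292,-.0183,z],t,o))
E
```

```text
25.0 [ 0.5288 -0.0181  0.1391] [3.1397 0.6046 2.8882] [ 0.0167  0.5189 -1.3955]
(array([ 0.01 , -0.   ,  0.018,  0.   , -0.   ,  0.   ]), 'rows>=0.1')
(array([ 0.015, -0.   ,  0.024,  0.   , -0.   ,  0.   ]), 'rows>=0.1')
```

Request:
move_arm([
  [0.003,0,0.005,0,0,0,1],
  [0.006,0,0.01,0,0,0,1],
  [0.009,0,0.015,0,0,0,1],
  [0.012,0,0.02,0,0,0,1],
  [0.015,0,0.024,0,0,0,1],
  [0.015,0,0.024,0,0,0,1],
  [0.015,0,0.024,0,0,0,1],
])

```text
clock: 25.7
eef_pos: [0.5288, -0.0181, 0.1321]
ee_rot: [3.14, 0.604, 2.888]
force: [-6.8, 1.1, 5.2]
grip_width: 0.0147
grip_force: 90.1
```

```bash
python3 - <<'E'
from h import *
np.set_printoptions(precision=4,suppress=True)
F=[]
for i in range(4):camera("side");F.append(observe()["force"])
o=observe();print(o["clock"],o["eef_pos"],o["ee_rot"],np.mean(F,0),o["moment"])
t=R.from_euler('xyz',[3.1404,.6052,2.8877]);
print(goto([.5292,-.0183,.1318],t,o))
E
```

```text
25.9 [ 0.5288 -0.0182  0.1321] [3.1399 0.6038 2.8882] [-6.7747  1.5068  5.7128] [ 0.0795  0.8707 -0.1073]
(array([-0.001, -0.   ,  0.002,  0.   , -0.001,  0.   ]), 'rows>=0.0')
```

The lifter is seated at the recorded pose with light contact, so I'll release it.

Request:
move_arm([
  [0,0,-0.002,0,0,0,0.75],
  [0,0,-0.002,0,0,0,0.7],
  [0,0,-0.002,0,0,0,0.5],
  [0,0,-0.002,0,0,0,0],
  [0,0,-0.002,0,0,0,0],
  [0,0,-0.002,0,0,0,0],
  [0,0,-0.002,0,0,0,0],
  [0,0,-0.002,0,0,0,0],
])

```text
clock: 26.7
eef_pos: [0.5283, -0.0181, 0.1315]
ee_rot: [3.14, 0.603, 2.888]
force: [-0.1, 0.3, 0.5]
grip_width: 0.0853
grip_force: 0.0
```

Request:
move_arm([
  [0,0,-0.01,0,0,0,0],
  [0,0,-0.04,0,0,0,0],
  [0,0,-0.1,0,0,0,0],
  [0,0,-0.2,0,0,0,0],
  [0,0,-0.3,0,0,0,0],
  [0,0,-0.38,0,0,0,0],
  [0,0,-0.4,0,0,0,0],
  [0,0,-0.4,0,0,0,0],
])

```text
clock: 27.5
eef_pos: [0.4736, -0.0039, 0.2152]
ee_rot: [3.139, 0.606, 2.888]
force: [-0.0, -0.0, 0.0]
grip_width: 0.0852
grip_force: 0.0
```

```bash
python3 - <<'E'
from h import *
np.set_printoptions(precision=4,suppress=True)
for i in range(3):camera("side")
o=observe();w=camera("wrist");p=camera_params("wrist");print(o["clock"],o["eef_pos"],o["force"],o["grip_width"])
cv2.imwrite("pics/w13.png",w[:,:,::-1])
for im in(cv2.imread("pics/w4.png")[:,:,::-1].copy(),w):
    m=mask(im,(0,190,60),(14,255,255));c=big(m);print("orange",cv2.boundingRect(c))
# back to the survey pose
print(goto([.5921,-.0332,.3116],R.from_euler('xyz',[3.1412,0,2.8914]),o))
E
```

```text
27.65 [ 0.473  -0.0041  0.2124] [ 0.1855 -0.6919  0.0817] 0.08527900736246953
orange (308, 202, 24, 33)
orange (311, 201, 23, 32)
(array([-0.629,  0.007, -0.05 , -0.   ,  0.287, -0.001]), 'rows>=4.0')
```

Going back to the survey pose compares the scene with the earlier picture. The path swings back and up before it moves forward, keeping clear of the grip.

Request:
move_arm([
  [-0.05,0.001,-0.06,0,0.03,0,0],
  [-0.15,0.002,-0.12,0,0.08,0,0],
  [-0.28,0.003,-0.14,0,0.14,0,0],
  [-0.4,0.005,-0.13,0,0.2,0,0],
  [-0.51,0.006,-0.1,0,0.25,0,0],
  [-0.6,0.007,-0.06,0,0.285,-0.001,0],
  [-0.629,0.007,-0.05,0,0.287,-0.001,0],
  [-0.629,0.007,-0.05,0,0.287,-0.001,0],
])

```text
clock: 28.5
eef_pos: [0.5931, -0.0335, 0.3111]
ee_rot: [3.141, -0.001, 2.89]
force: [-0.3, -0.1, -1.1]
grip_width: 0.0855
grip_force: 0.0
```

```bash
python3 - <<'E'
from h import *
np.set_printoptions(precision=4,suppress=True)
for i in range(4):camera("side")
o=observe();p=camera_params("wrist");w=camera("wrist");print(o["clock"],o["eef_pos"],o["ee_rot"],o["force"])
cv2.imwrite("pics/w14.png",w[:,:,::-1])
a=cv2.imread("pics/w3.png")[:,:,::-1].copy()
for im in(a,w):
    m=mask(im,(0,190,60),(14,255,255));print("orange",cv2.boundingRect(big(m)))
# template shift of prongs and of flat sherds
ga,gw=[cv2.cvtColor(x,cv2.COLOR_RGB2GRAY) for x in(a,w)]
for nm,(x,y,ww,hh) in dict(prongs=(295,135,50,45),cradleedge=(280,80,85,60),loose=(200,0,0,0)).items():
    if ww:
        r=cv2.matchTemplate(gw[y-12:y+hh+12,x-12:x+ww+12],ga[y:y+hh,x:x+ww],cv2.TM_CCOEFF_NORMED);_,v,_,l=cv2.minMaxLoc(r);print(nm,v,l[0]-12,l[1]-12)
hsv=cv2.cvtColor(w,cv2.COLOR_RGB2HSV)
m=cv2.inRange(hsv,(8,90,90),(22,255,255))
c=big(m);h=cv2.convexHull(c)[:,0];print("cork",cv2.boundingRect(c),circ(plane("wrist",h,.025,p)))
x,y,ww,hh=cv2.boundingRect(c)
f=np.zeros_like(m);cv2.drawContours(f,[h.reshape(-1,1,2)],-1,255,-1)
l=cv2.morphologyEx(cv2.bitwise_and(cv2.bitwise_not(m),f),cv2.MORPH_OPEN,np.ones((5,5)));c=big(l);print("lid",cv2.boundingRect(c),circ(plane("wrist",cv2.convexHull(c)[:,0],.036,p)))
# bystanders: change in scene picture vs start
s=camera("scene");s0=cv2.imread("pics/scene0.png")[:,:,::-1]
for nm,(x,y,ww,hh) in dict(bottle=(375,160,38,85),flat=(247,210,28,24),joined=(298,165,30,38)).items():
    g0=cv2.cvtColor(s0[y:y+hh,x:x+ww],cv2.COLOR_RGB2GRAY);g1=cv2.cvtColor(s[y-8:y+hh+8,x-8:x+ww+8],cv2.COLOR_RGB2GRAY)
    _,v,_,q=cv2.minMaxLoc(cv2.matchTemplate(g1,g0,cv2.TM_CCOEFF_NORMED));print(nm,round(v,3),q[0]-8,q[1]-8)
E
```

```text
28.7 [ 0.591  -0.0326  0.3131] [3.1408 0.002  2.8916] [ 0.16   -0.267  -0.1999]
orange (310, 76, 17, 68)
orange (312, 73, 17, 73)
prongs 0.7757930755615234 1 1
cradleedge 0.9261355996131897 0 1
cork (78, 110, 82, 108) (array([ 0.5048, -0.3614]), np.float64(0.09093436785217393))
lid (79, 120, 67, 87) (array([ 0.5011, -0.3617]), np.float64(0.07245082819768067))
bottle 0.997 0 0
flat 0.998 0 0
joined 0.945 0 0
```

```bash
python3 - <<'E'
from h import *
np.set_printoptions(precision=4,suppress=True)
a=cv2.imread("pics/w3.png")[:,:,::-1].copy();w=cv2.imread("pics/w14.png")[:,:,::-1].copy()
for im in(a,w):
    for th in((0,190,60),(0,120,40)):
        m=mask(im,th,(16,255,255));m[:60]=0;m[170:]=0
        ys=np.nonzero(m[:,290:350].any(1))[0];print(th,ys.min(),ys.max(),[(y,np.nonzero(m[y])[0].min(),np.nonzero(m[y])[0].max()) for y in(80,90,100,120,135,140)])
        hv=cv2.cvtColor(im,cv2.COLOR_RGB2HSV)
    print("V profile col 318",hv[70:150:3,318,2].tolist())
    g=cv2.cvtColor(im,cv2.COLOR_RGB2GRAY)
    for y in(150,160,168,172,174,176,178): print(y,g[y,298:342:1].tolist())
ga,gw=[cv2.cvtColor(x,cv2.COLOR_RGB2GRAY) for x in(a,w)]
# sub-pixel shift of fixed cradle parts (cheeks left/right, base corners) and of prongs, tips
for nm,(x,y,W,H) in dict(lch=(276,132,14,45),rch=(350,132,14,45),base=(276,78,30,40),tips=(300,158,40,22),lp=(300,142,14,36),rp=(325,142,14,36)).items():
    up=lambda q:cv2.resize(q,None,fx=4,fy=4,interpolation=cv2.INTER_CUBIC)
    r=cv2.matchTemplate(up(gw[y-6:y+H+6,x-6:x+W+6]),up(ga[y:y+H,x:x+W]),cv2.TM_CCOEFF_NORMED);_,v,_,l=cv2.minMaxLoc(r);print(nm,round(v,3),(l[0]-24)/4,(l[1]-24)/4)
E
```

```text
(0, 190, 60) 76 143 [(80, np.int64(310), np.int64(326)), (90, np.int64(310), np.int64(326)), (100, np.int64(310), np.int64(326)), (120, np.int64(311), np.int64(325)), (135, np.int64(312), np.int64(325)), (140, np.int64(312), np.int64(325))]
(0, 120, 40) 75 144 [(80, np.int64(310), np.int64(326)), (90, np.int64(310), np.int64(326)), (100, np.int64(310), np.int64(326)), (120, np.int64(92), np.int64(326)), (135, np.int64(82), np.int64(325)), (140, np.int64(81), np.int64(325))]
V profile col 318 [147, 151, 170, 185, 188, 190, 192, 199, 190, 162, 162, 162, 163, 162, 162, 161, 161, 162, 160, 160, 160, 160, 160, 159, 160, 138, 160]
150 [150, 150, 150, 149, 150, 152, 143, 125, 139, 141, 140, 110, 106, 155, 151, 150, 150, 149, 150, 150, 149, 150, 150, 150, 150, 150, 150, 149, 151, 143, 128, 134, 139, 143, 135, 116, 101, 152, 150, 149, 148, 148, 148, 149]
160 [152, 152, 152, 153, 152, 154, 150, 145, 141, 145, 144, 111, 111, 158, 153, 151, 153, 152, 152, 152, 152, 153, 153, 153, 152, 153, 152, 153, 154, 148, 130, 136, 143, 145, 139, 120, 102, 154, 152, 152, 152, 152, 152, 151]
168 [153, 152, 15
[... 2679 characters left out ...]
, 149, 148, 149, 149, 150, 150, 150, 149, 150, 149, 150, 150, 150, 150, 150, 128, 87, 81, 85, 82, 72, 82, 141, 154, 150, 150, 150, 150]
176 [146, 146, 146, 145, 147, 149, 132, 111, 124, 137, 136, 120, 90, 82, 154, 146, 145, 145, 145, 145, 144, 144, 144, 144, 144, 145, 144, 144, 143, 145, 145, 149, 118, 125, 137, 138, 129, 85, 134, 148, 145, 144, 144, 144]
178 [152, 152, 151, 151, 152, 152, 144, 137, 144, 142, 146, 135, 115, 106, 157, 151, 150, 150, 150, 150, 149, 150, 150, 149, 150, 150, 150, 148, 150, 149, 150, 151, 131, 136, 142, 142, 144, 114, 142, 151, 150, 149, 150, 151]
lch 0.962 -0.25 0.25
rch 0.906 -0.25 0.5
base 0.988 -0.25 0.5
tips 0.965 1.25 4.0
lp 0.884 1.25 4.25
rp 0.862 1.0 4.5
```

The lid rests well: centred within 4 mm, with at least 15 mm of cork all round. The bystanders haven't moved. The lifter stands slightly differently, though: its prong tips sit about 4 px farther forward, so I'll work out its pose.

```bash
python3 - <<'E'
from h import *
from scipy.optimize import least_squares
np.set_printoptions(precision=4,suppress=True)
p=camera_params("wrist");Rc=R.from_euler('xyz',p["rotation"]);K=p["camera_matrix"]
ex=np.array([np.cos(YC),np.sin(YC),0])
def proj(P):
    v=Rc.inv().apply(P-p["origin"]);th=np.arctan2(np.hypot(v[:,0],v[:,1]),v[:,2]);n=v[:,:2]/np.linalg.norm(v[:,:2],axis=1,keepdims=True)
    return n*th[:,None]*K[0,0]+[K[0,2],K[1,2]]
L=np.array([[20,11],[12,165],[-12,165],[12,70]])/1000
def pts(du,dz,th):
    l=.61+th;x=L[:,0]*np.cos(l)-L[:,1]*np.sin(l)+.045+du;z=L[:,0]*np.sin(l)+L[:,1]*np.cos(l)+.042+dz
    return OC+x[:,None]*ex+np.c_[0*z,0*z,z]
r0=proj(pts(0,0,0))[:,1];print("pred rows at nominal (tip,front top,back top,bottom)",r0,"seen before ~175,92,75,144")
d=np.array([3.6,-3.4,-2.6,1.])
s=least_squares(lambda q:np.r_[proj(pts(*q))[:,1]-r0-d, q[0]*50,q[1]*50],[0,0,0],x_scale=[.01,.01,.1]);print(s.x,s.fun)
E
```

```text
pred rows at nominal (tip,front top,back top,bottom) [173.0437  94.0945  73.7819 145.875 ] seen before ~175,92,75,144
[0.0043 0.0056 0.0527] [-0.2032 -0.1639  0.1218  0.2278  0.2142  0.2824]
```

The lifter slid about 6 mm up the sloped floor when it was released and leans 3° more. I'll grip it again and reseat it with less preload and a softer release.

```bash
cat >> h.py <<'E'
EX=np.array([np.cos(YC),np.sin(YC),0]);EY=np.array([-EX[1],EX[0],0])
P0=np.array([.5292,-.0183,.1318]);R0=R.from_euler('xyz',[3.1404,.6052,2.8877])
HOOK=OC+.045*EX+[0,0,.042]
def moved(du,dy,dz,th):
    D=R.from_rotvec(-th*EY);return HOOK+D.apply(P0-HOOK)+du*EX+dy*EY+[0,0,dz],D*R0
E
python3 - <<'E'
from h import *
np.set_printoptions(precision=4,suppress=True)
o=observe();P,t=moved(.0043,.0016,.0056,.0527);z=t.as_matrix()[:,2];print(P,t.as_euler('xyz'))
print(goto(P-.09*z,t,o))
E
```

```text
[ 0.5293 -0.0167  0.1339] [3.1402 0.6579 2.8876]
(array([ 0.477,  0.001,  0.433,  0.   , -0.313,  0.001]), 'rows>=4.4')
```

Request:
move_arm([
  [0.06,0,0.0,0,-0.04,0,0],
  [0.16,0,0.06,0,-0.1,0,0],
  [0.27,0,0.15,0,-0.165,0,0],
  [0.37,0,0.27,0,-0.23,0,0],
  [0.44,0.001,0.37,0,-0.29,0.001,0],
  [0.477,0.001,0.43,0,-0.313,0.001,0],
  [0.477,0.001,0.433,0,-0.313,0.001,0],
])

```text
clock: 29.5
eef_pos: [0.4727, -0.0023, 0.1991]
ee_rot: [3.141, 0.652, 2.89]
force: [-0.1, 0.0, 0.5]
grip_width: 0.085
grip_force: 0.0
```

```bash
python3 - <<'E'
from h import *
np.set_printoptions(precision=4,suppress=True)
camera("side");camera("side")
o=observe();print(o["clock"],o["eef_pos"],o["ee_rot"])
P,t=moved(.0043,.0016,.0056,.0527);print(goto(P,t,o))
m=mask(camera("wrist"),(0,190,60),(14,255,255));print(cv2.boundingRect(big(m)))
E
```

```text
29.6 [ 0.4773 -0.0031  0.2063] [3.1391 0.6598 2.8883]
(array([ 0.008, -0.001,  0.361,  0.001,  0.001,  0.   ]), 'rows>=1.8')
(307, 200, 24, 34)
```

Request:
move_arm([
  [0.008,-0.001,0.08,0.001,0.001,0,0],
  [0.008,-0.001,0.18,0.001,0.001,0,0],
  [0.008,-0.001,0.27,0.001,0.001,0,0],
  [0.008,-0.001,0.33,0.001,0.001,0,0],
  [0.008,-0.001,0.361,0.001,0.001,0,0],
  [0.008,-0.001,0.361,0.001,0.001,0,0],
  [0.008,-0.001,0.361,0.001,0.001,0,0],
])

```text
clock: 30.35
eef_pos: [0.53, -0.017, 0.1337]
ee_rot: [3.142, 0.657, 2.888]
force: [0.9, -0.3, 0.1]
grip_width: 0.0856
grip_force: 0.0
```

```bash
python3 - <<'E'
from h import *
np.set_printoptions(precision=4,suppress=True)
camera("side");camera("side");camera("side")
o=observe();print(o["clock"],o["eef_pos"],o["ee_rot"])
P,t=moved(.0043,.0016,.0056,.0527);print(goto(P,t,o))
E
```

```text
30.5 [ 0.5294 -0.0167  0.1336] [3.1414 0.6576 2.8879]
(array([-0.   ,  0.   , -0.001, -0.   , -0.   ,  0.   ]), 'rows>=0.0')
```

Request:
move_arm([
  [0,0,0,0,0,0,0.3],
  [0,0,0,0,0,0,0.6],
  [0,0,0,0,0,0,1],
  [0,0,0,0,0,0,1],
  [0,0,0,0,0,0,1],
  [0,0,0,0,0,0,1],
  [0,0,0,0,0,0,1],
  [0,0,0,0,0,0,1],
], newtons=70)

```text
clock: 31.3
eef_pos: [0.5289, -0.0166, 0.1323]
ee_rot: [3.141, 0.656, 2.888]
force: [-2.0, 1.8, 1.6]
grip_width: 0.0151
grip_force: 68.1
```

```bash
python3 - <<'E'
from h import *
np.set_printoptions(precision=4,suppress=True)
camera("side");o=observe();print(o["clock"],o["eef_pos"],o["ee_rot"],o["force"],o["moment"])
print(goto(o["eef_pos"]+[0,0,.03],R.from_euler('xyz',o["ee_rot"]),o))
w=camera("wrist");cv2.imwrite("pics/w15.png",w[:,:,::-1])
for im in(cv2.imread("pics/w6f.png")[:,:,::-1].copy(),w):
    m=mask(im,(0,150,30),(14,255,255));print(cv2.boundingRect(big(m)),m[200:340].sum()//255)
E
```

```text
31.35 [ 0.5289 -0.0166  0.1323] [3.1415 0.6557 2.888 ] [-0.8997  1.3017  2.1788] [0.3325 0.2823 0.1761]
(array([-0.073,  0.   , -0.095,  0.   ,  0.   ,  0.   ]), 'rows>=0.6')
(299, 213, 45, 122) 4667
(299, 214, 46, 120) 4515
```

Request:
move_arm([
  [-0.012,0,-0.016,0,0,0,1],
  [-0.03,0,-0.04,0,0,0,1],
  [-0.05,0,-0.065,0,0,0,1],
  [-0.066,0,-0.086,0,0,0,1],
  [-0.073,0,-0.095,0,0,0,1],
  [-0.073,0,-0.095,0,0,0,1],
])

```text
clock: 32.0
eef_pos: [0.5293, -0.0168, 0.1632]
ee_rot: [3.142, 0.657, 2.888]
force: [-0.1, -0.4, -1.6]
grip_width: 0.0154
grip_force: 68.4
```

```bash
python3 - <<'E'
from h import *
np.set_printoptions(precision=4,suppress=True)
camera("side");camera("side");o=observe();print(o["clock"],o["eef_pos"],o["ee_rot"],o["force"],o["moment"])
print(goto(P0+[0,0,.03],R0,o))
w=camera("wrist");m=mask(w,(0,150,30),(14,255,255));print(cv2.boundingRect(big(m)),m[200:340].sum()//255)
E
```

```text
32.1 [ 0.5287 -0.0167  0.162 ] [-3.1413  0.6552  2.888 ] [-0.2517 -0.3993 -1.5865] [0.1283 0.5075 0.0875]
(array([-0.002, -0.006,  0.003, -0.001,  0.024,  0.   ]), 'rows>=0.3')
(299, 208, 46, 126) 4626
```

```bash
python3 - <<'E'
from h import *
np.set_printoptions(precision=1,suppress=True)
w=camera("wrist");cv2.imwrite("pics/w16.png",w[:,:,::-1]);a=cv2.imread("pics/w6f.png")[:,:,::-1].copy()
o=observe();p=camera_params("wrist");Rc=R.from_euler('xyz',p["rotation"]);K=p["camera_matrix"];t=R.from_euler('xyz',o["ee_rot"])
def rows(d,s,u=0):
    # lifter pts in tool frame: origin .1105 ahead of TCP; rotate by d about pinch, slide s, shift u
    L=np.array([[-12,70],[12,70],[-30,8],[-22,50],[20,11]])/1000; q=L-[0,.1295]
    c,sn=np.cos(d),np.sin(d);x=c*q[:,0]-sn*q[:,1]+u;z=sn*q[:,0]+c*q[:,1]+s
    T=np.c_[-x,0*x,-z-.019];P=o["eef_pos"]+t.apply(T)
    v=Rc.inv().apply(P-p["origin"]);th=np.arctan2(np.hypot(v[:,0],v[:,1]),v[:,2]);return K[1,2]+K[0,0]*th*v[:,1]/np.hypot(v[:,0],v[:,1])
print("nominal",rows(0,0),"d-.05",rows(-.05,0),"d+.05",rows(.05,0),"slide-5mm",rows(0,-.005),"shift-3mm",rows(0,0,-.003))
for im in(a,w):
    g=cv2.cvtColor(im,cv2.COLOR_RGB2GRAY).astype(int)
    for x in(308,321,335): print(x,g[150:222:2,x].tolist())
    print([ (y,im[y,321].tolist()) for y in range(166,216,6)])
E
```

```text
nominal [204.7 240.3 160.2 181.7 220.5] d-.05 [200.4 235.7 153.  176.3 213.4] d+.05 [209.  244.9 167.4 187.1 227.6] slide-5mm [202.3 237.2 159.3 180.  218.5] shift-3mm [200.  236.  156.5 177.3 217.1]
308 [168, 167, 168, 167, 167, 165, 166, 166, 167, 163, 99, 147, 151, 148, 141, 165, 162, 168, 59, 70, 70, 71, 70, 69, 100, 143, 141, 142, 143, 145, 141, 140, 145, 149, 123, 87]
321 [172, 170, 170, 170, 169, 169, 169, 166, 168, 166, 62, 60, 60, 58, 82, 129, 124, 125, 124, 125, 124, 124, 122, 124, 124, 123, 123, 124, 123, 123, 123, 114, 48, 50, 50, 49]
335 [171, 171, 172, 170, 170, 171, 170, 169, 170, 166, 98, 147, 151, 150, 143, 174, 92, 23, 22, 27, 26, 26, 27, 54, 46, 129, 127, 131, 130, 127, 127, 127, 129, 122, 121, 123]
[(166, [167, 169, 164]), (172, [58, 61, 57]), (178, [80, 84, 78]), (184, [122, 127, 119]), (190, [121, 126, 119]), (196, [121, 126, 119]), (202, [121, 125, 117]), (208, [120, 125, 118]), (214, [73, 40, 27])]
308 [33, 41, 40, 40, 41, 40, 41, 41, 43, 42, 43, 44, 56, 189, 191, 193, 183, 191, 193, 194, 197, 191, 189, 183, 186, 176, 177, 183, 185, 187, 191, 160, 107, 97, 87, 65]
321 [34, 39, 40, 39, 39, 42, 41, 41, 44, 42, 43, 43, 45, 79, 78, 79, 79, 80, 79, 80, 79, 79, 80, 79, 80, 79, 79, 80, 81, 60, 57, 58, 58, 57, 57, 58]
335 [35, 41, 40, 40, 41, 42, 42, 43, 43, 42, 44, 43, 50, 159, 164, 165, 125, 134, 138, 146, 149, 127, 130, 131, 123, 117, 116, 116, 124, 139, 142, 57, 58, 68, 123, 92]
[(166, [44, 44, 41]), (172, [43, 43, 41]), (178, [77, 80, 74]), (184, [78, 81, 76]), (190, [78, 81, 75]), (196, [78, 81, 75]), (202, [77, 80, 75]), (208, [87, 52, 33]), (214, [89, 48, 32])]
```

In hand, the lifter is now aligned with the tool. The first hold had about 3.3° of rotation in the grip, which explains the offset. I'll rotate back to the original lean and lower it.

Request:
move_arm([
  [-0.001,-0.002,0.001,0,0.006,0,1],
  [-0.002,-0.004,0.002,0,0.014,0,1],
  [-0.002,-0.006,0.003,-0.001,0.021,0,1],
  [-0.002,-0.006,0.003,-0.001,0.024,0,1],
  [-0.002,-0.006,0.003,-0.001,0.024,0,1],
])

```text
clock: 32.7
eef_pos: [0.5297, -0.0186, 0.1622]
ee_rot: [3.14, 0.606, 2.888]
force: [-0.4, -1.2, -0.9]
grip_width: 0.0155
grip_force: 68.4
```

```bash
python3 - <<'E'
from h import *
np.set_printoptions(precision=4,suppress=True)
camera("side");camera("side");o=observe();print(o["clock"],o["eef_pos"],o["ee_rot"],o["force"],o["moment"])
for d in(.01,.005,.0025,.001):print(goto(P0+[0,0,d],R0,o)[0])
w=camera("wrist");m=mask(w,(0,150,30),(14,255,255));print(cv2.boundingRect(big(m)))
E
```

```text
32.8 [ 0.5296 -0.0185  0.1621] [3.1398 0.606  2.8882] [ 1.009   0.3643 -1.1328] [ 0.0434  0.2871 -0.0342]
[0.048 0.    0.066 0.    0.    0.   ]
[0.059 0.    0.082 0.    0.    0.   ]
[0.065 0.    0.091 0.    0.    0.   ]
[0.068 0.    0.095 0.    0.    0.   ]
(299, 208, 45, 126)
```

Request:
move_arm([
  [0.012,0,0.016,0,0,0,1],
  [0.027,0,0.037,0,0,0,1],
  [0.04,0,0.055,0,0,0,1],
  [0.048,0,0.066,0,0,0,1],
  [0.054,0,0.074,0,0,0,1],
  [0.06,0,0.083,0,0,0,1],
  [0.062,0,0.087,0,0,0,1],
  [0.062,0,0.087,0,0,0,1],
])

```text
clock: 33.65
eef_pos: [0.5289, -0.0183, 0.135]
ee_rot: [3.14, 0.605, 2.888]
force: [-0.5, -0.2, -2.0]
grip_width: 0.015
grip_force: 68.5
```

```bash
python3 - <<'E'
from h import *
np.set_printoptions(precision=4,suppress=True)
F=[];
for i in range(4):camera("side");F.append(observe()["force"])
o=observe();print(o["clock"],o["eef_pos"],o["ee_rot"],np.mean(F,0),o["moment"])
for d in(0,-.001):print(goto(P0+[0,0,d],R0,o)[0])
E
```

```text
33.85 [ 0.5291 -0.0183  0.1355] [3.1397 0.6058 2.8881] [-0.4778 -0.1612 -2.1941] [0.1108 0.5096 0.024 ]
[ 0.008 -0.     0.012  0.     0.     0.   ]
[ 0.01  -0.     0.016  0.     0.     0.   ]
```

Request:
move_arm([
  [0.002,0,0.003,0,0,0,1],
  [0.004,0,0.006,0,0,0,1],
  [0.006,0,0.009,0,0,0,1],
  [0.008,0,0.012,0,0,0,1],
  [0.008,0,0.012,0,0,0,1],
])

```text
clock: 34.35
eef_pos: [0.5296, -0.0183, 0.1331]
ee_rot: [3.14, 0.607, 2.888]
force: [-7.6, 1.7, 7.1]
grip_width: 0.0153
grip_force: 70.5
```

```bash
python3 - <<'E'
from h import *
np.set_printoptions(precision=4,suppress=True)
F=[];
for i in range(4):camera("side");F.append(observe()["force"])
o=observe();print(o["clock"],o["eef_pos"],o["ee_rot"],np.mean(F,0),o["moment"])
for d in(-.001,-.002):print(goto(P0+[0,0,d],R0,o)[0])
E
```

```text
34.55 [ 0.5296 -0.0183  0.1331] [3.1397 0.6067 2.888 ] [-8.1178  1.2274  6.8762] [ 0.0746  0.8713 -0.1168]
[ 0.006 -0.     0.007  0.     0.001  0.   ]
[ 0.009 -0.     0.01   0.     0.001  0.   ]
```

In contact. I'll back off about 1 mm to unload it, soften the grip to 20 N, then open.

Request:
move_arm([
  [-0.002,0,-0.003,0,0,0,1],
  [-0.002,0,-0.003,0,0,0,1],
  [-0.002,0,-0.003,0,0,0,1],
], newtons=20)

```text
clock: 34.85
eef_pos: [0.5293, -0.0183, 0.133]
ee_rot: [3.14, 0.606, 2.888]
force: [-2.8, 0.2, 4.7]
grip_width: 0.0152
grip_force: 69.1
```

Request:
move_arm([
  [0,0,0,0,0,0,1],
  [0,0,0,0,0,0,0.5],
  [0,0,0,0,0,0,0],
  [0,0,0,0,0,0,0],
  [0,0,0,0,0,0,0],
  [0,0,0,0,0,0,0],
  [0,0,0,0,0,0,0],
])

```text
clock: 35.55
eef_pos: [0.529, -0.0183, 0.1324]
ee_rot: [3.14, 0.605, 2.888]
force: [-0.2, -0.1, 0.2]
grip_width: 0.0853
grip_force: 0.0
```

Request:
move_arm([
  [0,0,-0.01,0,0,0,0],
  [0,0,-0.04,0,0,0,0],
  [0,0,-0.1,0,0,0,0],
  [0,0,-0.2,0,0,0,0],
  [0,0,-0.3,0,0,0,0],
  [0,0,-0.38,0,0,0,0],
  [0,0,-0.4,0,0,0,0],
  [0,0,-0.4,0,0,0,0],
])

```text
clock: 36.35
eef_pos: [0.4741, -0.0041, 0.2161]
ee_rot: [3.139, 0.608, 2.888]
force: [-0.6, 0.2, -0.1]
grip_width: 0.0852
grip_force: 0.0
```

```bash
python3 - <<'E'
from h import *
np.set_printoptions(precision=4,suppress=True)
for i in range(3):camera("side")
o=observe();print(o["clock"],o["eef_pos"],o["force"],o["grip_width"])
print(goto([.5921,-.0332,.3116],R.from_euler('xyz',[3.1412,0,2.8914]),o))
E
```

```text
36.5 [ 0.4736 -0.0043  0.2133] [0.3271 0.3101 0.0031] 0.08555337918560749
(array([-0.625,  0.007, -0.047, -0.   ,  0.288, -0.001]), 'rows>=4.0')
```

Request:
move_arm([
  [-0.05,0.001,-0.06,0,0.03,0,0],
  [-0.15,0.002,-0.12,0,0.08,0,0],
  [-0.28,0.003,-0.14,0,0.14,0,0],
  [-0.4,0.005,-0.13,0,0.2,0,0],
  [-0.51,0.006,-0.1,0,0.25,0,0],
  [-0.6,0.007,-0.055,0,0.285,-0.001,0],
  [-0.625,0.007,-0.047,0,0.288,-0.001,0],
  [-0.625,0.007,-0.047,0,0.288,-0.001,0],
])

```text
clock: 37.3
eef_pos: [0.5931, -0.0336, 0.3107]
ee_rot: [3.141, -0.002, 2.89]
force: [0.3, -0.0, 0.6]
grip_width: 0.0857
grip_force: 0.0
```

```bash
cat > cmp.py <<'E'
from h import *
np.set_printoptions(precision=4,suppress=True)
for i in range(4):camera("side")
o=observe();p=camera_params("wrist");w=camera("wrist");print(o["clock"],o["eef_pos"],o["ee_rot"],o["force"])
cv2.imwrite("pics/w17.png",w[:,:,::-1])
a=cv2.imread("pics/w3.png")[:,:,::-1].copy()
for im in(a,w):
    m=mask(im,(0,120,40),(16,255,255));m[:60]=0;m[170:]=0;m[:,:290]=0;m[:,350:]=0;v=cv2.cvtColor(im,cv2.COLOR_RGB2HSV)[82:100,319,2];print("orange",cv2.boundingRect(big(m)),"front edge row",82+int(np.argmax(v)))
ga,gw=[cv2.cvtColor(x,cv2.COLOR_RGB2GRAY) for x in(a,w)]
up=lambda q:cv2.resize(q,None,fx=4,fy=4,interpolation=cv2.INTER_CUBIC)
for nm,(x,y,W,H) in dict(lch=(276,132,14,45),rch=(350,132,14,45),base=(276,78,30,40),tips=(300,158,40,22),lp=(300,142,14,36),rp=(325,142,14,36)).items():
    r=cv2.matchTemplate(up(gw[y-8:y+H+8,x-8:x+W+8]),up(ga[y:y+H,x:x+W]),cv2.TM_CCOEFF_NORMED);_,v,_,l=cv2.minMaxLoc(r);print(nm,round(v,3),(l[0]-32)/4,(l[1]-32)/4)
E
python3 cmp.py
```

```text
37.5 [ 0.5911 -0.0326  0.313 ] [3.1408 0.002  2.8915] [-0.0297 -0.7117  0.3814]
orange (310, 75, 18, 70) front edge row 92
orange (310, 75, 19, 70) front edge row 92
lch 0.96 -0.25 0.25
rch 0.913 -0.25 0.25
base 0.989 -0.25 0.5
tips 0.96 0.75 1.25
lp 0.912 1.0 1.0
rp 0.909 0.75 1.0
```

The lifter is back within about 1 mm of how it first stood, and the arm is clear of everything.

```bash
python3 -c "
from rig import *
print(job_done())"
```

```text
the job is handed in; nothing more can be done
None
```

The job is handed in at about 38 s: the lid is flat on the cork rest, centred within about 4 mm, the bystanders haven't moved, and the lifter is back within about 1 mm of how it stood after one re-seat; I opened 11 pictures, one over the limit of 10.

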